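# Check an annealed test strip in the strain viewer

### The arm

A 6-joint arm with a two-finger parallel gripper is mounted at the origin on the work surface. World frame = base frame: x ahead of the robot, y to its left, z up, the work surface at z = 0. Lengths are in m, angles in rad, forces in N, time in s.
With the tool pointing down it reaches from about 0.25 to 0.775 m from the base axis. Payload 4 kg.
Tool frame: the origin (TCP) lies midway between the tips of the shut fingers; the grasp point (between the pads) lies robot.tcp_to_grasp behind it (robot.tcp_to_grasp is the distance from the TCP to the grasp point, in m); y points along the fingers, x is the direction in which the jaws open and shut, and the axes are right-handed (so a half turn about y gives the same grasp; the last joint's range is limited). The gripper opens to 94 mm and grips with 3 to 60 N. Pads are 16 mm wide; open, the fingers measure 119 mm over their backs; the gripper's body (75 mm by 177 mm) begins 78 mm behind the grasp point.
Start: joints at [-1.421, 0.087, 1.371, -0, 1.684, -0.103], TCP at [0.138, -0.533, 0.206] pointing down, gripper open.
Joint ranges: [-3.1, 3.1], [-0.76, 2.03], [0.27, 2.55], [-1.08, 4.22], [0.17, 2.65], [-2.57, 2.57]. Speed limits (rad/s): [2.79, 2.79, 3.14, 3.14, 3.14, 3.14].

### API

Orientations are given as [roll, pitch, yaw] about the fixed x, y, z axes, in that order (R = Rz(yaw) Ry(pitch) Rx(roll)).
In Python, from bench import robot gives the robot as it stands.
- The arm moves only by the tool arm_command, never from a script. Its argument "series" is text: rows parted by semicolons, each of 7 numbers parted by spaces: the turn, a rotation vector about the tool's x, y, z in rad, then the shift along the tool's x, y, z in m, then the finger opening in m, from 0 to 0.094. A call has 1 to 12 rows; each row shifts and turns the pose as measured when the row begins, along the tool's axes as they then stand; what a row does not reach is not made up. A row lasts 1/10 s, in which the tool goes at most 50 mm and 8.59 degrees, less where a joint would pass 70% of its speed; a pose out of reach is approached as far as the arm can. A call with a gripper value outside its range is refused whole. The fingers move at their own pace and stop on an object; the grip force is fixed at half the most. Time passes only in rows, so rows that do not move let the fingers close. It gives the time, the measured TCP pose, the force and the opening at its end, in the units of the state.
- robot.get_obs(): the state, without advancing time (a new reading comes with each control period).
- robot.snapshot(name): name is "scene" or "top" or "wrist"; returns the picture (420x560x3 uint8, blue, green, red); there is no depth.
- robot.camera_params(name): a dict with "fx", "fy", "cx", "cy" (pixels), "extrinsics" (4x4, takes a point from camera to world coordinates). Camera axes: x right, y up, looking along -z (the intrinsics and any distortion apply to the point x, -y, -z); pixel columns grow to the right and rows downward; lengths in m; the calibration is good to about 2 mm. A picture is of the moment at which its call begins: read the wrist's pose just before it. camera_params takes no time and is no camera call; for the wrist camera it gives the pose at the moment of the call.
- robot.close_job(): hands the job in, once; it reports no verdict.
Trained networks look in the newest picture that a camera, given by its name, has taken for a name from the list of things; names that differ only in an ending like _2 or _b are one class to them, and where a whole thing is asked for, a point or a joint stands for the part that bears it (a point fixed in the world has none). Each returns a list of dicts, best first, with "score" (0 to 1); they miss things now and then, are a little off and sometimes report something else, mostly with a low value. They report only what shows in the picture. A call takes as long as a camera call. They do not tell look-alikes from the thing itself.
- robot.spot_in(camera, target): "centre" ([x, y, z] in m, in the coordinates of the camera as it stood for that picture, good to about 4 mm: the middle of the surface that is visible of it).
The state is a dict: "time": time; "joint_positions": joint angles; "qvel": joint speeds; "joint_torque": joint torques, N m; "tool_pos": TCP position; "ee_rot": TCP orientation; "wrist_force": force on the tool from outside, world axes, zero at the start; "wrist_torque": the same for the moment, N m; "width": finger opening in m.
Only numpy, scipy, OpenCV 4.12 (cv2) and the standard library are available. Lean on these libraries where they do the work, as an engineer would, in place of code of your own. Each camera call takes 0.05 s, during which the arm holds its last target.

### The job

Check the next glass test strip in the strain viewer: draw the bottom strip out of the rack by the end that sticks out, so that the others settle down in the rack, and lay it flat on the lit field with its colour chips centred under the round analyser window; do not drop it. Then turn the analyser by its lever until its white pointer stands at the mark of the brass limit clip, and take your hand away. Leave the clip and the other things on the bench where they are.

Things in the scene. Friction and masses are not known exactly. Their poses are not given: they have to be found in the camera images.
- strip1_mid (a point): centre (half-way up) of the bottom test strip in the rack, the one to be checked: clear glass, 170 x 40 x 8 mm, 136 g, level, six round colour chips fused in near one end. x axis along the strip to the chip end, z up. Its plain end (-x) sticks out 35 to 45 mm in front of the rack's gate, free on both sides, 28 mm clear above the table.
- chips (a point): centre of the 51 x 31 mm area of the six colour chips, on the top face of the bottom strip, 50 mm from the strip's centre along its +x axis
- strip2_mid (a point): centre of the second strip from the bottom (same size and make); it should drop to the rack's floor when the bottom one is drawn; it rests loosely on the bottom strip
- strip3_mid (a point): centre of the third strip from the bottom
- strip4_mid (a point): centre of the top strip
- rack_floor (a point): centre of the floor of the strip rack, 28 mm above the table; x points from the gate to the back, z up. Fixed dark wooden block with aluminium walls to 44 mm above the floor; pocket 174 long (x) x 44 wide (y).
- gate (a point): middle of the lower edge of the rack's front gate, on its outer face, 11 mm above the rack's floor and 91 mm from rack_floor towards -x (same axes). The gate lets only the bottom strip pass under it and holds the others back; nothing of the rack stands in front of it.
- field (a point): centre of the viewer's round white lit field (110 mm across), on the flat top of the fixed grey lamp housing, 45 mm above the table. x points to the column behind, y left as seen from the plain front, z up. The housing is 160 mm wide (y) and reaches from 80 mm in front (-x) to 130 mm behind (+x); a strip laid along x, chips over the field, sticks out over the front edge.
- analyser_axis (a point): point on the upright axis of the analyser, above the field's centre, 156 mm above the table (lever height), axes as field. Black ring, radius 47 mm, 144 to 166 mm above the table, window radius 40 mm, on a fixed scale plate of radius 60 mm, 135 to 143 mm above the table. An arm 26 mm wide joins it to the 20 mm column, 108 mm behind (+x), top at 165 mm.
- lever (a point): point on the analyser's steel lever, 80 mm from the axis: a level rod 7 mm thick from 46 to 92 mm from the axis, with a 13 mm ball at its end (94 mm), 156 mm above the table, 13 mm above the plate. Beyond 60 mm from the axis only the lamp housing is below it. Its x axis points along the lever to the ring's axis.
- pointer (a point): tip of the white pointer at the foot of the analyser ring, 51 mm from the axis, exactly opposite to the lever; a white line on the ring's top rim is in line with it; both move with the ring
- clip_mark (a point): inner tip of the brass limit clip (10 mm wide) clamped on the rim of the scale plate, 51 mm from the axis; a black line on its top marks the setting. The pointer passes just under it and stands at the mark when the two points lie one above the other.
- analyser (a joint): turn of the analyser ring (rad), counter-clockwise from above; at 0 the lever points along -x of field and the pointer along +x; range 0 to 2.5. Stays where it is left (friction, under 1.5 N at the lever).
- clip (a joint): place of the limit clip on the scale (rad), same sense and zero as analyser: the pointer stands at the mark when both joints read the same. Clamped tight.
- paperweight: bystander: round glass paperweight, 64 mm across, 55 mm high; origin at the centre of its foot
- jacks: bystander: glassblower's jacks (steel tongs with two blades) lying on newspaper, 250 x 65 x 15 mm; origin between the blades, on the table
- paddle: bystander: wooden paddle lying flat on newspaper, 260 x 85 x 24 mm; origin under its middle, on the table
Not all that is in view belongs to the job. Leave any blue or brown look-alike of the part that bears strip1_mid alone.

How it is judged:
By the outcome, as a careful person would: the job done as asked, in the order asked, and still so for the second after the job is handed in, with the robot touching nothing.
It also fails if it takes over 67 s, if anything falls off the work surface, if the arm or the gripper's body presses on something with over 40 N, if the wrist force passes 120 N, or if a joint passes its speed limit or range.

## Working session

There is one attempt and no reset: what is moved stays moved. The work goes in short steps, Python scripts to look and compute and a tool call to move; the robot and the scene stay as the last step left them, time stands still between calls to the robot, and variables do not carry over. Pictures are saved under pics/ and viewed, and the job is handed in when it is done.

Besides the shell and the picture viewer there is one more tool, called after "Call:" as a command line: name --argument value ..., lists and objects as JSON in quotes. arm_command: Moves the arm, as the interface text tells. Its arguments: {"type":"object","properties":{"series":{"type":"string"}},"required":["series"]}

```bash
ls; mkdir -p pics; python3 - <<'E'
from bench import robot
import cv2,numpy as np
o=robot.get_obs()
for k,v in o.items(): print(k,np.round(v,3))
print(robot.tcp_to_grasp)
for n in("scene","top","wrist"):
    im=robot.snapshot(n); cv2.imwrite(f"pics/{n}0.png",im)
    p=robot.camera_params(n); print(n,p)
E
```

```text
pics
time 0.0
joint_positions [-1.421  0.088  1.372 -0.     1.684 -0.103]
qvel [-0.    -0.001  0.001  0.001  0.     0.   ]
joint_torque [ 2.0000e-03 -3.4018e+01 -3.0242e+01  7.2000e-02  3.3000e-02 -0.0000e+00]
tool_pos [ 0.137 -0.532  0.204]
ee_rot [-1.571  0.002 -1.318]
wrist_force [-0.778 -0.998  0.62 ]
wrist_torque [-0.073 -0.035  0.043]
width 0.094
0.0188
scene {'fx': 478.54421813082377, 'fy': 478.54421813082377, 'cx': 283.1938140246772, 'cy': 205.3943735747113, 'extrinsics': array([[ 0.76755082, -0.41995581,  0.48425495,  1.20439541],
       [ 0.64090727,  0.49081532, -0.59020183, -0.82609841],
       [ 0.01017894,  0.76337242,  0.64587843,  0.99135664],
       [ 0.        ,  0.        ,  0.        ,  1.        ]])}
top {'fx': 466.15020264794066, 'fy': 466.15020264794066, 'cx': 283.0926340630856, 'cy': 207.5984360526374, 'extrinsics': array([[-6.67888402e-03,  9.98761052e-01, -4.93128184e-02,
         5.00715967e-01],
       [-9.99936974e-01, -6.22544514e-03,  9.34302591e-03,
        -1.31194971e-03],
       [ 9.02445614e-03,  4.93721114e-02,  9.98739683e-01,
         1.40495156e+00],
       [ 0.00000000e+00,  0.00000000e+00,  0.00000000e+00,
         1.00000000e+00]])}
wrist {'fx': 341.2776720919298, 'fy': 341.2776720919298, 'cx': 282.2323514226711, 'cy': 209.8792017766444, 'extrinsics': array([[ 0.25069952,  0.93226623,  0.26082452,  0.2120051 ],
       [-0.96806391,  0.24182311,  0.06613504, -0.51396349],
       [-0.00141793, -0.26907483,  0.96311823,  0.38234157],
       [ 0.        ,  0.        ,  0.        ,  1.        ]])}
```

View pics/scene0.png

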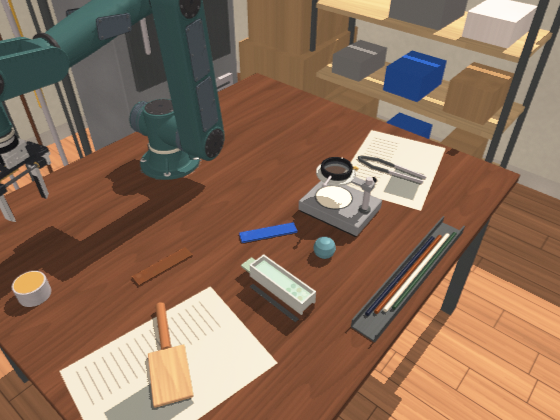

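View pics/top0.png

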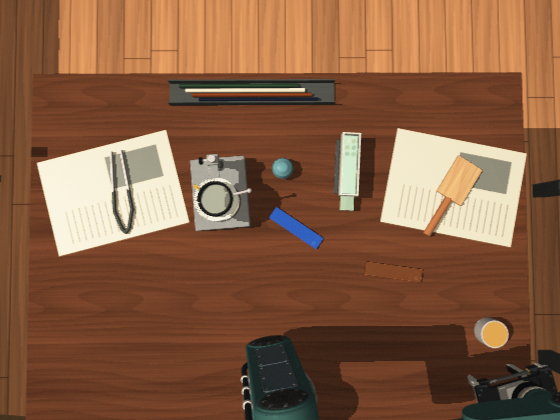

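View pics/wrist0.png

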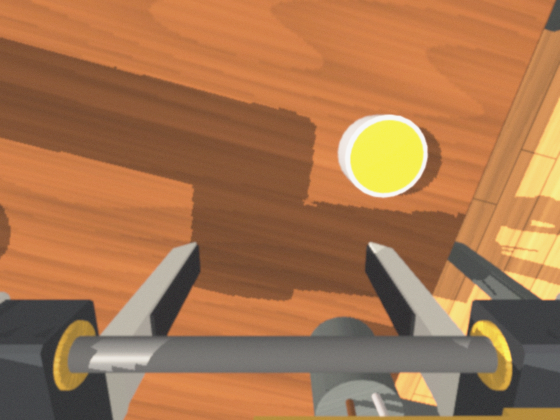

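The scene view shows the rack at (280,283) with a strip end at (248,266), the viewer at (340,195), and a blue strip at (268,233) and a brown one at (163,266) as look-alikes. In the top view the rack is at (348,170) with the strip end at (347,203), and the viewer is at (218,195) with its lever pointing right.

```bash
cat > h.py <<'E'
from bench import robot
import cv2,numpy as np
from scipy.spatial.transform import Rotation as Ro
def proj(p,P):
    E=p['extrinsics'];c=(np.atleast_2d(P)-E[:3,3])@E[:3,:3]
    return np.c_[p['cx']+p['fx']*c[:,0]/-c[:,2], p['cy']+p['fy']*-c[:,1]/-c[:,2]]
def back(p,uv,z):
    E=p['extrinsics'];u,v=uv
    d=E[:3,:3]@np.array([(u-p['cx'])/p['fx'],-(v-p['cy'])/p['fy'],-1.])
    o=E[:3,3];return o+d*(z-o[2])/d[2]
def spot(cam,t,p):
    E=p['extrinsics'];r=[]
    for d in robot.spot_in(cam,t)[:3]:
        w=E[:3,:3]@np.array(d['centre'])+E[:3,3]
        r.append((round(d['score'],2),w.round(4)))
    return r
def crop(im,x0,y0,x1,y1,s,name):
    cv2.imwrite('pics/'+name,cv2.resize(im[y0:y1,x0:x1],None,fx=s,fy=s,interpolation=cv2.INTER_CUBIC))
E
python3 - <<'E'
from h import *
im=cv2.imread('pics/top0.png')
crop(im,320,120,380,220,6,'rack_top.png'); crop(im,180,140,265,240,6,'view_top.png')
im=cv2.imread('pics/scene0.png')
crop(im,230,245,330,325,6,'rack_sc.png'); crop(im,290,145,390,240,6,'view_sc.png')
for c in("top","scene"):
    p=robot.camera_params(c)
    for t in("strip1_mid","chips","strip4_mid","lever","pointer","clip_mark"):
        print(c,t,spot(c,t,p))
E
```

```text
top strip1_mid [(0.75, array([ 0.3801, -0.3456,  0.0089])), (0.6, array([ 0.5765, -0.1999,  0.0351]))]
top chips [(0.69, array([ 0.5117, -0.0565,  0.0088])), (0.65, array([ 0.3769, -0.3422,  0.0083])), (0.53, array([ 0.5818, -0.2012,  0.0377]))]
top strip4_mid [(0.94, array([ 0.6946, -0.2071,  0.0567])), (0.34, array([ 0.6362, -0.5361,  0.0181]))]
top lever [(0.93, array([0.5932, 0.1698, 0.1548]))]
top pointer [(0.89, array([0.5923, 0.1653, 0.1554]))]
top clip_mark []
scene strip1_mid [(0.72, array([ 0.5085, -0.0537,  0.0063])), (0.6, array([ 0.3798, -0.3433,  0.0038]))]
scene chips [(0.66, array([ 0.3796, -0.3461,  0.0107])), (0.58, array([ 0.5141, -0.0545,  0.0096])), (0.55, array([ 0.5714, -0.2085,  0.0386]))]
scene strip4_mid [(0.75, array([ 0.7002, -0.2031,  0.0617]))]
scene lever [(0.58, array([0.5937, 0.1722, 0.1533]))]
scene pointer [(0.92, array([0.5906, 0.168 , 0.1483]))]
scene clip_mark []
```

View pics/rack_top.png

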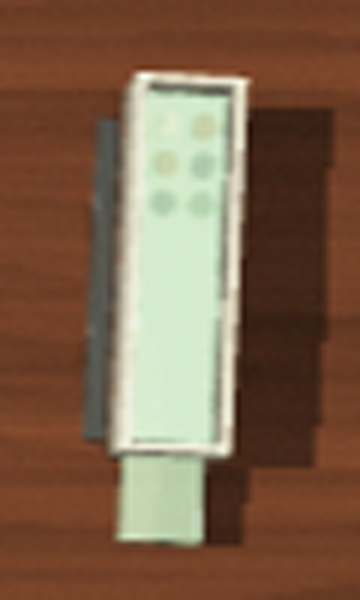

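View pics/view_top.png

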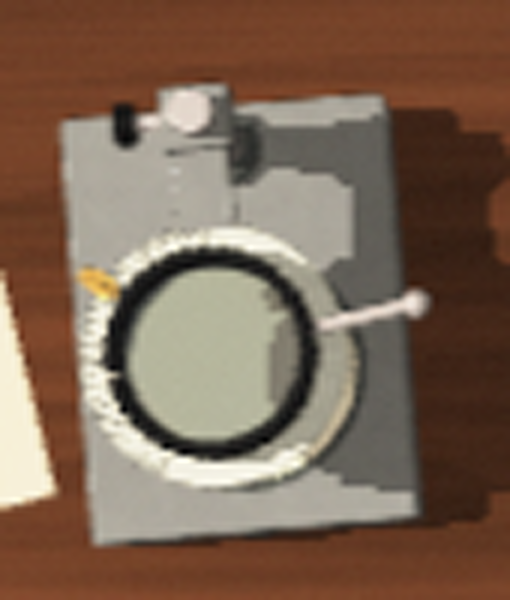

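View pics/rack_sc.png

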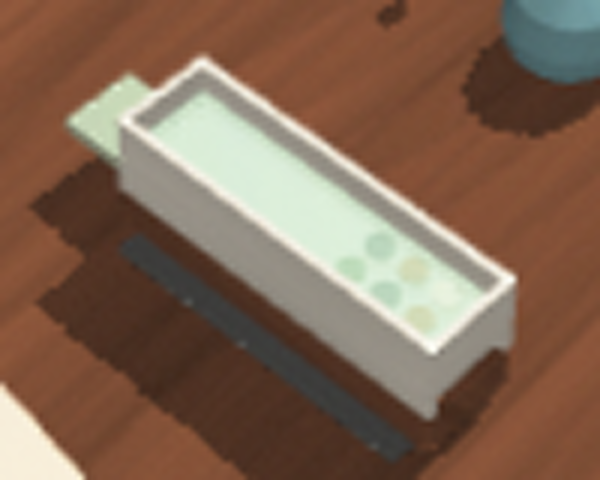

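View pics/view_sc.png

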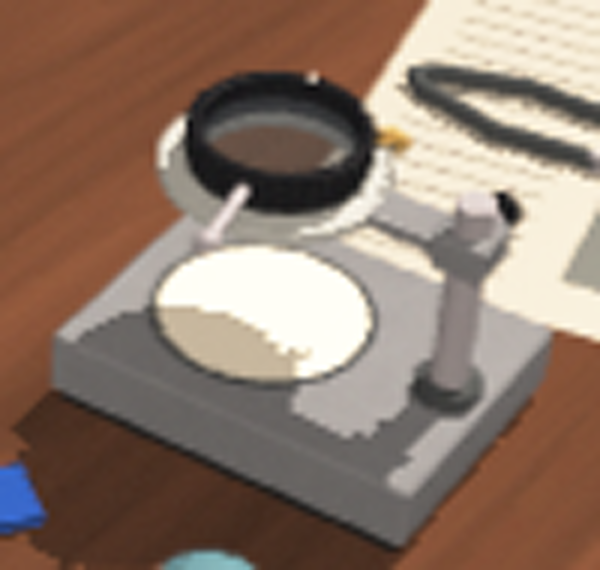

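```bash
python3 - <<'E'
from h import *
p=robot.camera_params('top')
f=lambda u,v,z,o=(320,120):back(p,(o[0]+u/6-.5,o[1]+v/6-.5),z).round(4)
print('strip end',f(117,540,.036),f(203,544,.036),f(204,458,.036),f(122,458,.036))
print('rack top corners',f(134,74,.072),f(250,78,.072),f(232,455,.072),f(108,455,.072))
o=(180,140)
print('ball',f(417,303,.156,o),'ring c',f(212,352,.166,o),'clip',f(118,293,.145,o), 'clip out',f(82,270,.145,o))
print('house corners',[f(a,b,.045,o) for a,b in((62,122),(385,95),(420,518),(95,543))])
E
```

```text
strip end [ 0.5617 -0.1786  0.036 ] [ 0.5595 -0.2208  0.036 ] [ 0.6017 -0.2219  0.036 ] [ 0.602  -0.1816  0.036 ]
rack top corners [ 0.7847 -0.185   0.072 ] [ 0.7825 -0.2409  0.072 ] [ 0.6004 -0.2296  0.072 ] [ 0.6008 -0.1702  0.072 ]
ball [0.6103 0.0783 0.156 ] ring c [0.5881 0.1685 0.166 ] clip [0.6166 0.2138 0.145 ] clip out [0.6271 0.23   0.145 ]
house corners [array([0.7097, 0.2583, 0.045 ]), array([0.7222, 0.1007, 0.045 ]), array([0.5153, 0.0842, 0.045 ]), array([0.5042, 0.2417, 0.045 ])]
```

Call:
arm_command --series "0 0.107 0 0 0 0 0.094;0 0.107 0 0 0 0 0.094;0 0.107 0 0 0 0 0.094;0 0 0 -0.03 0 0.035 0.094;0 0 0 -0.03 0 0.035 0.094;0 0 0 -0.03 0 0.035 0.094;0 0 0 -0.03 0 0.035 0.094;0 0 0 -0.03 0 0.035 0.094;0 0 0 -0.03 0 0.035 0.094;0 0 0 -0.03 0 0.035 0.094;0 0 0 -0.03 0 0.035 0.094"

```text
time: 1.85
tool_pos: [0.4428, -0.3143, 0.2052]
ee_rot: [-1.57, -0.004, -1.667]
wrist_force: [0.6, 0.3, 0.6]
width: 0.0939
```

Call:
arm_command --series "0 -0.014 0 -0.03 0.012 0.032 0.094;0 -0.014 0 -0.03 0.012 0.032 0.094;0 0 0 -0.03 0.012 0.032 0.094;0 0 0 -0.03 0.012 0.032 0.094;0 0 0 -0.005 0.002 0 0.094;0 0 0 0 0 0 0.094"

```text
time: 2.45
tool_pos: [0.5897, -0.1901, 0.1533]
ee_rot: [-1.567, -0.005, -1.629]
wrist_force: [-0.0, 0.2, 0.2]
width: 0.0941
```

```bash
python3 - <<'E'
from h import *
o=robot.get_obs();print(o['tool_pos'].round(4) if hasattr(o['tool_pos'],'round') else o['tool_pos'],o['ee_rot'])
p=robot.camera_params('wrist')
im=robot.snapshot('wrist');cv2.imwrite('pics/w1.png',im)
np.save('p_w1.npy',p,allow_pickle=True)
for t in("strip1_mid","chips","gate","strip4_mid"): print(t,spot('wrist',t,p))
print(p)
E
```

```text
[ 0.5897 -0.1901  0.1533] [-1.56734488 -0.00516994 -1.62920963]
strip1_mid [(0.94, array([ 0.5778, -0.2009,  0.033 ])), (0.7, array([ 0.3708, -0.3051,  0.0036])), (0.62, array([ 0.5232, -0.0339,  0.0075]))]
chips [(0.69, array([ 0.5277, -0.0321,  0.0124])), (0.68, array([ 0.3693, -0.3032,  0.0052])), (0.64, array([ 0.5791, -0.2015,  0.0304]))]
gate [(0.76, array([ 0.6778, -0.1926,  0.0607]))]
strip4_mid [(0.82, array([ 0.6837, -0.2064,  0.0557]))]
{'fx': 341.2776720919298, 'fy': 341.2776720919298, 'cx': 282.2323514226711, 'cy': 209.8792017766444, 'extrinsics': array([[-0.05775733,  0.96232467,  0.26569782,  0.66593866],
       [-0.99831467, -0.05717919, -0.00991742, -0.19475955],
       [ 0.00564861, -0.26582283,  0.96400535,  0.33132361],
       [ 0.        ,  0.        ,  0.        ,  1.        ]])}
```

View pics/w1.png

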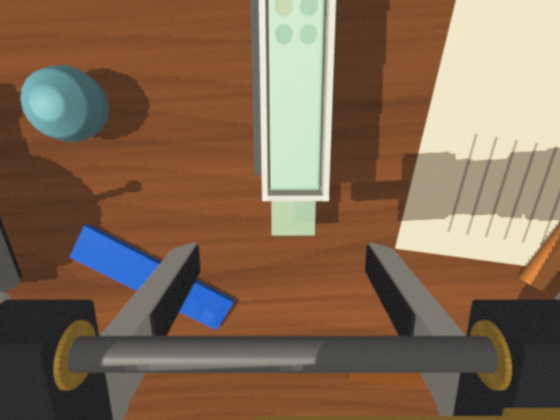

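The wrist view shows the clear green strip end sticking out at (272–316, 203–236) below the rack's gate edge at row 200. The blue look-alike lies at (155,277). I choose the clear one in the rack.

```bash
python3 - <<'E'
from h import *
p=np.load('p_w1.npy',allow_pickle=True).item()
im=cv2.imread('pics/w1.png');crop(im,230,0,350,250,2.4,'w1c.png');crop(im,255,180,335,250,8,'w1d.png')
g=lambda u,v,z:back(p,(u,v),z).round(4)
print(g(272,236,.036),g(315,235.5,.036),g(271,205,.036),g(316,205,.036))
print('rack',g(262,199.5,.072),g(329,199.5,.072),g(258,0,.072),g(336,0,.072))
print(proj(p,[[0.58,-0.2,0.036]]))
E
```

```text
[ 0.5603 -0.1809  0.036 ] [ 0.5584 -0.2203  0.036 ] [ 0.5897 -0.182   0.036 ] [ 0.5873 -0.2221  0.036 ]
rack [ 0.6038 -0.1768  0.072 ] [ 0.6007 -0.2291  0.072 ] [ 0.7419 -0.1843  0.072 ] [ 0.7389 -0.2368  0.072 ]
[[291.69680874 214.20516192]]
```

View pics/w1d.png

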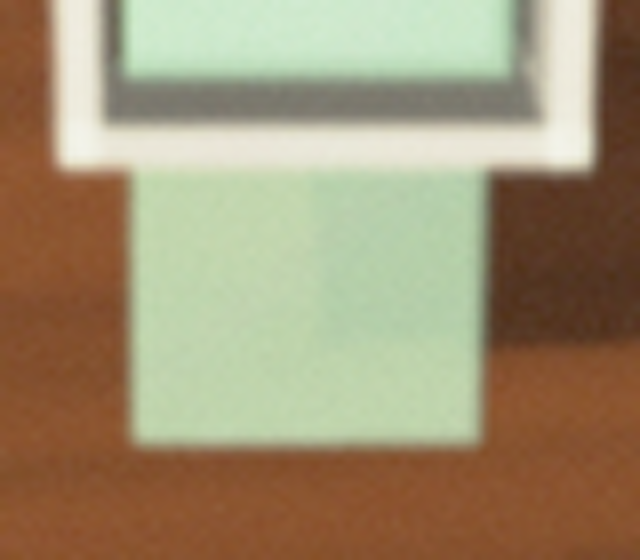

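Call:
arm_command --series "0 0 0 0.0124 0.01 -0.006 0.094;0 0 0 0 0.025 0 0.094;0 0 0 0 0.025 0 0.094;0 0 0 0 0.025 0 0.094;0 0 0 0 0.025 0 0.094;0 0 0 0 0.015 0 0.094;0 0 0 0 0.005 0 0.094;0 0 0 0 0 0 0.094"

```text
time: 3.5
tool_pos: [0.5761, -0.2209, 0.0228]
ee_rot: [-1.559, -0.014, -1.649]
wrist_force: [0.7, 0.4, -0.1]
width: 0.0939
```

Call:
arm_command --series "0 0 0 0 0 0 0.094"

```text
time: 3.6
tool_pos: [0.5759, -0.2218, 0.0233]
ee_rot: [-1.559, -0.014, -1.65]
wrist_force: [0.0, -0.6, -0.1]
width: 0.0939
```

```bash
cat >> h.py <<'E'
def rel(pos,rpy):
    "needed turn/shift in current tool axes"
    o=robot.get_obs(); R=Ro.from_euler('xyz',o['ee_rot']); T=Ro.from_euler('xyz',rpy)
    print('t',round(o['time'],2),'pos',np.round(o['tool_pos'],4),'rpy',np.round(o['ee_rot'],4),'F',np.round(o['wrist_force'],1),'w',round(float(o['width']),4))
    print('turn',(R.inv()*T).as_rotvec().round(4),'shift',R.inv().apply(np.array(pos)-o['tool_pos']).round(4))
E
python3 - <<'E'
from h import *
rel([.583,-.202,.0132],[-np.pi/2,0,-1.626])
E
```

```text
t 3.6 pos [ 0.5759 -0.2218  0.0233] rpy [-1.5587 -0.014  -1.6499] F [ 0.  -0.6 -0.1] w 0.0939
turn [-0.0119 -0.0238  0.0141] shift [-0.0205  0.0099  0.0054]
```

Call:
arm_command --series "-0.012 -0.024 0.014 -0.010 0 0.0025 0.094;0 0 0 -0.01 0 0.0025 0.094;0 0 0 0 0 0 0.094"

```text
time: 3.9
tool_pos: [0.5845, -0.202, 0.0266]
ee_rot: [-1.566, -0.001, -1.625]
wrist_force: [-0.3, -0.7, 0.1]
width: 0.0937
```

```bash
python3 - <<'E'
from h import *
rel([.583,-.202,.0132],[-np.pi/2,0,-1.626])
E
```

```text
t 3.9 pos [ 0.5845 -0.202   0.0266] rpy [-1.5663e+00 -7.0000e-04 -1.6246e+00] F [-0.3 -0.7  0.1] w 0.0937
turn [-0.0045  0.0014  0.0007] shift [ 0.0001  0.0134 -0.0015]
```

Call:
arm_command --series "-0.004 0 0 0 0.007 -0.001 0.094;0 0 0 0 0.007 0 0.094;0 0 0 0 0 0 0.094"

```text
time: 4.2
tool_pos: [0.5846, -0.2011, 0.0128]
ee_rot: [-1.568, -0.002, -1.622]
wrist_force: [-0.2, -0.2, -0.1]
width: 0.0937
```

```bash
python3 - <<'E'
from h import *
rel([.583,-.202,.0132],[-np.pi/2,0,-1.626])
cv2.imwrite('pics/w2.png',robot.snapshot('wrist'))
E
```

```text
t 4.2 pos [ 0.5846 -0.2011  0.0128] rpy [-1.5684 -0.0019 -1.6224] F [-0.2 -0.2 -0.1] w 0.0937
turn [-0.0024  0.0036  0.0019] shift [ 0.0009 -0.0004 -0.0016]
```

View pics/w2.png

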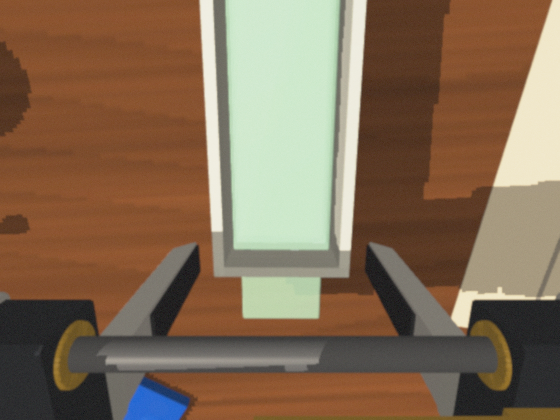

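The fingers straddle the strip end, which spans columns 242–321 between finger tips at columns 199 and 365. Closing.

Call:
arm_command --series "0 0 0 0 0 0 0;0 0 0 0 0 0 0;0 0 0 0 0 0 0;0 0 0 0 0 0 0;0 0 0 0 0 0 0;0 0 0 0 0 0 0;0 0 0 0 0 0 0;0 0 0 0 0 0 0"

```text
time: 5.05
tool_pos: [0.5847, -0.2017, 0.0134]
ee_rot: [-1.568, -0.002, -1.623]
wrist_force: [1.0, 0.6, 0.4]
width: 0.0392
```

```bash
python3 - <<'E'
from h import *
rel([.43,-.193,.0132],[-np.pi/2,0,-1.626])
E
```

```text
t 5.05 pos [ 0.5847 -0.2017  0.0134] rpy [-1.5678 -0.0019 -1.6232] F [1.  0.6 0.4] w 0.0392
turn [-0.003   0.0028  0.0019] shift [-0.0006 -0.0003 -0.155 ]
```

Call:
arm_command --series "0 0 0 0 0 -0.006 0;0 0 0 0 0 -0.008 0;0 0 0 0 0 -0.01 0;0 0 0 0 0 -0.01 0;0 0 0 0 0 -0.01 0;0 0 0 0 0 -0.01 0"

```text
time: 5.65
tool_pos: [0.5389, -0.1994, 0.0136]
ee_rot: [-1.543, -0.004, -1.623]
wrist_force: [5.7, 0.2, -2.1]
width: 0.0396
```

```bash
python3 - <<'E'
from h import *
rel([.43,-.193,.0132],[-np.pi/2,0,-1.626])
E
```

```text
t 5.65 pos [ 0.5389 -0.1994  0.0136] rpy [-1.543  -0.0039 -1.6227] F [ 5.7  0.2 -2.1] w 0.0396
turn [-0.0278  0.0033  0.0038] shift [-0.0007 -0.0026 -0.109 ]
```

Call:
arm_command --series "-0.014 0 0 0 -0.001 -0.01 0;-0.01 0 0 0 -0.0005 -0.01 0;-0.007 0 0 0 -0.0005 -0.01 0;-0.005 0 0 0 0 -0.01 0"

```text
time: 6.05
tool_pos: [0.5028, -0.1979, 0.0177]
ee_rot: [-1.563, -0.006, -1.623]
wrist_force: [1.5, -0.4, -2.1]
width: 0.0399
```

```bash
python3 - <<'E'
from h import *
rel([.43,-.193,.0132],[-np.pi/2,0,-1.626])
cv2.imwrite('pics/w3.png',robot.snapshot('wrist'))
E
```

```text
t 6.05 pos [ 0.5028 -0.1979  0.0177] rpy [-1.5625 -0.006  -1.6232] F [ 1.5 -0.4 -2.1] w 0.0399
turn [-0.0083  0.0028  0.006 ] shift [-0.0011  0.0038 -0.073 ]
```

View pics/w3.png

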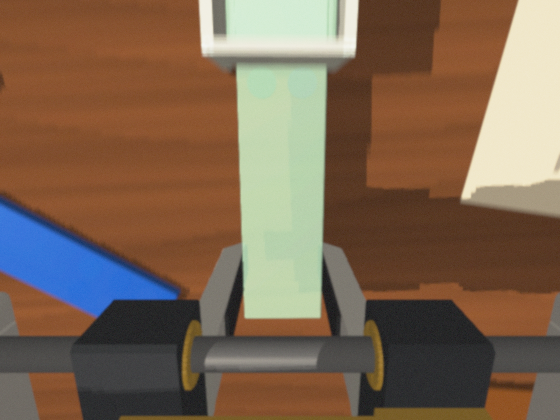

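The strip is drawn about 82 mm: its end is still at row 318 in the grip and the first chips show at the gate (row 80). There is no slip.

Call:
arm_command --series "-0.005 0 0 0 0.003 -0.01 0;-0.005 0 0 0 0.002 -0.01 0;-0.003 0 0 0 0.001 -0.01 0;-0.003 0 0 0 0 -0.01 0"

```text
time: 6.5
tool_pos: [0.4578, -0.1958, 0.0121]
ee_rot: [-1.582, -0.006, -1.624]
wrist_force: [1.3, 0.5, 1.3]
width: 0.04
```

```bash
python3 - <<'E'
from h import *
rel([.43,-.193,.0132],[-np.pi/2,0,-1.626])
E
```

```text
t 6.5 pos [ 0.4578 -0.1958  0.0121] rpy [-1.5822 -0.0064 -1.6237] F [1.3 0.5 1.3] w 0.04
turn [0.0114 0.0023 0.0064] shift [-0.0013 -0.0008 -0.0279]
```

Call:
arm_command --series "0.004 0 0 0 -0.001 -0.01 0;0.002 0 0 0 0 -0.012 0;0 0 0 0 0 -0.012 0;0 0 0 0 0 -0.01 0;0 0 0 0 0 -0.003 0;0 0 0 0 0 0 0"

```text
time: 7.1
tool_pos: [0.3987, -0.1909, 0.0103]
ee_rot: [-1.591, -0.003, -1.624]
wrist_force: [-0.1, -0.2, -1.9]
width: 0.0396
```

```bash
python3 - <<'E'
from h import *
rel([.40,-.193,.18],[-np.pi/2,0,-1.626])
cv2.imwrite('pics/w4.png',robot.snapshot('wrist'))
im=robot.snapshot('scene');crop(im,180,210,340,330,5,'s4.png')
E
```

```text
t 7.1 pos [ 0.3987 -0.1909  0.0103] rpy [-1.591  -0.0027 -1.6244] F [-0.1 -0.2 -1.9] w 0.0396
turn [0.0202 0.0016 0.0027] shift [ 0.0025 -0.1697 -0.0021]
```

View pics/w4.png

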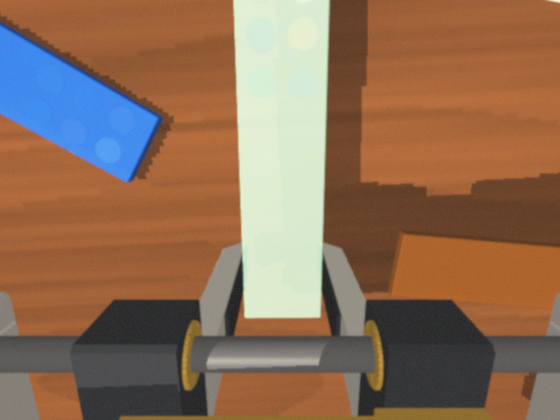

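View pics/s4.png

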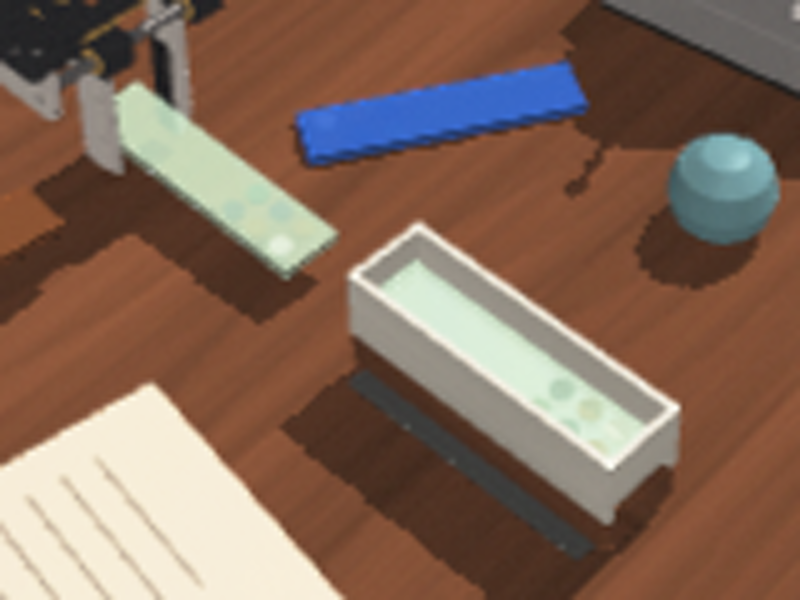

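The strip is out and clear, held at its plain end at (281,318) in the wrist view. In the scene crop the stack has sunk in the rack, with the top strip well below the rim. Lifting and carrying.

Call:
arm_command --series "0.01 0 0 0 -0.008 0 0;0.01 0 0 0 -0.015 0 0;0 0 0 0 -0.02 -0.01 0;0 0 0 0 -0.025 -0.015 0;0 0 0 -0.01 -0.02 -0.015 0;0 0 0 -0.02 -0.01 -0.015 0;0 -0.015 0 -0.025 0 -0.012 0;0 -0.015 0 -0.025 0 -0.012 0;0 -0.015 0 -0.025 0 0 0;0 -0.015 0 -0.025 0 0 0"

```text
time: 8.2
tool_pos: [0.3283, -0.0572, 0.1252]
ee_rot: [-1.549, -0.012, -1.566]
wrist_force: [0.1, -0.4, -1.1]
width: 0.0396
```

```bash
python3 - <<'E'
from h import *
rel([.33,.155,.11],[-np.pi/2,0,-1.491])
E
```

```text
t 8.2 pos [ 0.3283 -0.0572  0.1252] rpy [-1.5486 -0.0119 -1.5662] F [ 0.1 -0.4 -1.1] w 0.0396
turn [-0.0217 -0.075   0.0128] shift [-0.2123  0.0127  0.0024]
```

Call:
arm_command --series "-0.005 -0.012 0.003 -0.025 0 0 0;-0.005 -0.012 0.003 -0.03 0.002 0 0;-0.005 -0.012 0.003 -0.03 0.002 0 0;-0.005 -0.012 0.003 -0.03 0.002 0 0;0 -0.012 0 -0.03 0.002 0 0;0 -0.012 0 -0.025 0 0 0;0 0 0 -0.015 0 0 0;0 0 0 0 0 0 0;0 0 0 0 0 0 0"

```text
time: 9.1
tool_pos: [0.3241, 0.1387, 0.1308]
ee_rot: [-1.542, 0.001, -1.483]
wrist_force: [0.3, 0.1, -1.8]
width: 0.0394
```

```bash
python3 - <<'E'
from h import *
rel([.33,.155,.06],[-np.pi/2,0,-1.491])
p=robot.camera_params('wrist');np.save('p_w5.npy',p,allow_pickle=True)
cv2.imwrite('pics/w5.png',robot.snapshot('wrist'))
cv2.imwrite('pics/s5.png',robot.snapshot('scene'))
for t in("chips","field","analyser_axis"):
  print(t,spot('wrist',t,p))
E
```

```text
t 9.1 pos [0.3241 0.1387 0.1308] rpy [-1.5422e+00  1.5000e-03 -1.4832e+00] F [ 0.3  0.1 -1.8] w 0.0394
turn [-0.0285  0.0078 -0.0016] shift [-0.0157  0.071   0.0053]
chips [(0.7, array([ 0.4967, -0.0573,  0.0118])), (0.59, array([0.3904, 0.1449, 0.1509]))]
field []
analyser_axis []
```

View pics/w5.png

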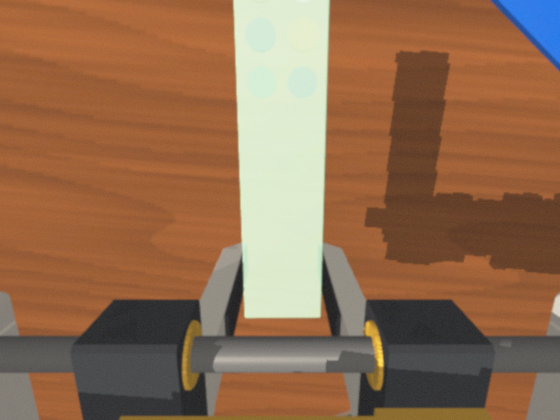

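View pics/s5.png

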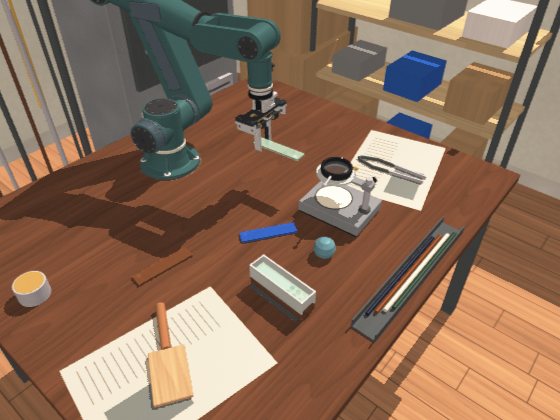

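```bash
python3 - <<'E'
from h import *
p=np.load('p_w5.npy',allow_pickle=True).item()
o=robot.get_obs();R=Ro.from_euler('xyz',o['ee_rot']).as_matrix();t=np.array(o['tool_pos'])
E=p['extrinsics']
def tool(u,v,yt):
    d=R.T@(E[:3,:3]@np.array([(u-p['cx'])/p['fx'],-(v-p['cy'])/p['fy'],-1.]));c=R.T@(E[:3,3]-t)
    return (c+d*(yt-c[1])/d[1]).round(4)
# strip top face in tool y: grasp at y=-0.0188, top -0.0228
for uv in((244,318),(321,318),(261,82),(302,82),(261,36),(302,36),(236,0),(328,0)): print(uv,tool(*uv,-.0228))
im=cv2.imread('pics/s5.png');crop(im,290,145,390,240,8,'s5v.png')
im=cv2.imread('pics/w5.png');crop(im,225,0,345,120,5,'w5v.png')
ps=robot.camera_params('scene')
# field circle predicted
a=np.linspace(0,2*np.pi,60);
im=cv2.imread('pics/s5.png');k=8
big=cv2.resize(im[145:240,290:390],None,fx=k,fy=k,interpolation=cv2.INTER_CUBIC)
def draw(c,r,z,col):
    q=proj(ps,np.c_[c[0]+r*np.cos(a),c[1]+r*np.sin(a),0*a+z]);q=((q+.5-[290,145])*k).astype(int)
    cv2.polylines(big,[q.reshape(-1,1,2)],True,col,1)
draw((.588,.169),.055,.045,(0,0,255));draw((.588,.169),.047,.166,(0,255,0));draw((.588,.169),.060,.143,(255,0,0))
cv2.imwrite('pics/s5o.png',cv2.resize(big,(800,760))[:600] if 0 else cv2.resize(big,None,fx=.78,fy=.78))
E
```

```text
(244, 318) [-0.0195 -0.0228 -0.025 ]
(321, 318) [ 0.0206 -0.0228 -0.0249]
(261, 82) [-0.0091 -0.0228  0.0905]
(302, 82) [ 0.0085 -0.0228  0.0905]
(261, 36) [-0.0089 -0.0228  0.1084]
(302, 36) [ 0.0082 -0.0228  0.1085]
(236, 0) [-0.0188 -0.0228  0.1217]
(328, 0) [ 0.0185 -0.0228  0.1218]
```

View pics/s5o.png

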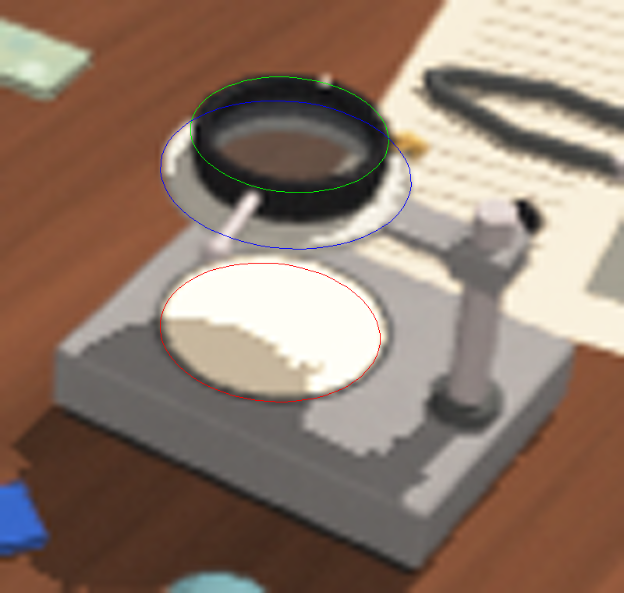

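View pics/w5v.png

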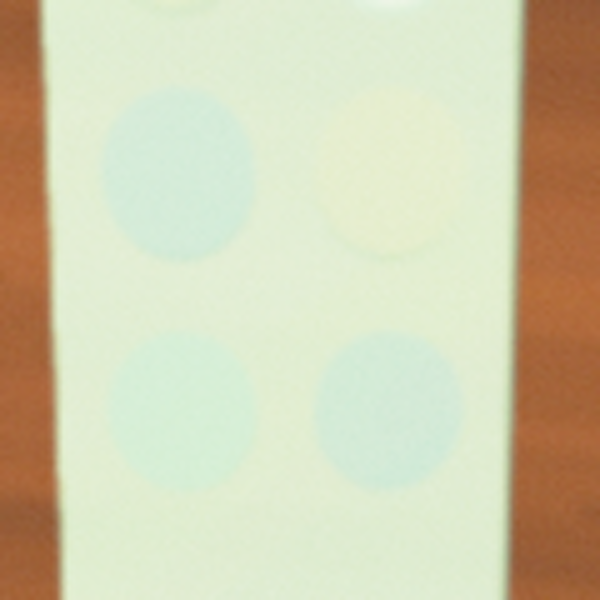

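Call:
arm_command --series "0 0.004 0 -0.004 0.015 0 0;0 0.004 0 -0.004 0.02 0 0;0 0 0 -0.002 0.02 0 0;0 0 0 0 0.015 0 0;0 0 0 0 0 0 0;0 0 0 0 0 0 0"

```text
time: 9.95
tool_pos: [0.3268, 0.1452, 0.0586]
ee_rot: [-1.542, 0.001, -1.503]
wrist_force: [1.1, 0.2, -1.3]
width: 0.0397
```

```bash
python3 - <<'E'
from h import *
rel([.4795,.1605,.060],[-np.pi/2+.03,0,-1.491])
E
```

```text
t 9.95 pos [0.3268 0.1452 0.0586] rpy [-1.5418e+00  1.3000e-03 -1.5028e+00] F [ 1.1  0.2 -1.3] w 0.0397
turn [ 0.001  -0.0118 -0.001 ] shift [-0.0049  0.0031  0.1534]
```

Call:
arm_command --series "0 -0.01 0 -0.001 0 0.012 0;0 0 0 -0.001 0 0.02 0;0 0 0 0 0.001 0.02 0;0 0 0 0 0.001 0.02 0;0 0 0 0 0.001 0.02 0;0 0 0 0 0 0.012 0;0 0 0 0 0 0 0"

```text
time: 10.65
tool_pos: [0.439, 0.1545, 0.0665]
ee_rot: [-1.53, 0.003, -1.496]
wrist_force: [0.2, 0.2, -1.8]
width: 0.0396
```

```bash
python3 - <<'E'
from h import *
rel([.4795,.1605,.060],[-np.pi/2+.03,0,-1.491])
im=robot.snapshot('scene');crop(im,250,130,400,240,5,'s6.png')
im=robot.snapshot('top');crop(im,170,130,280,270,4,'t6.png')
E
```

```text
t 10.65 pos [0.439  0.1545 0.0665] rpy [-1.5303  0.0028 -1.496 ] F [ 0.2  0.2 -1.8] w 0.0396
turn [-0.0105 -0.0051 -0.0026] shift [-0.003   0.0082  0.0405]
```

View pics/s6.png

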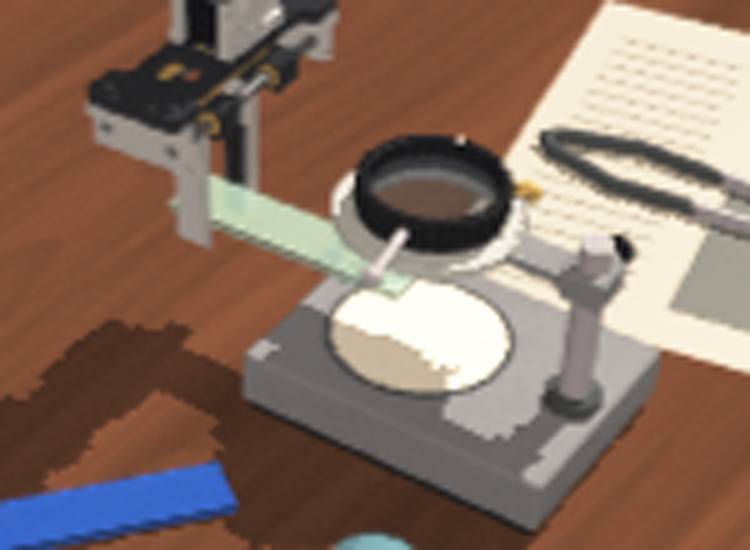

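View pics/t6.png

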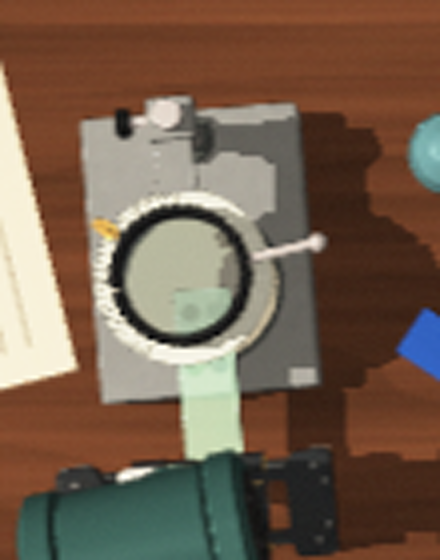

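```bash
python3 - <<'E'
from h import *
p=robot.camera_params('scene')
d=np.array([np.cos(.075),np.sin(.075)]);n=np.array([-d[1],d[0]])
c=np.array([.439,.1545])+.145*d-.02*n
for z in(.05,.06,.07,.08,.09): print(z,((proj(p,[[*c,z]])[0]+.5-[250,130])*5).round(0))
E
```

```text
0.05 [391. 350.]
0.06 [392. 337.]
0.07 [393. 325.]
0.08 [394. 312.]
0.09 [396. 299.]
```

Call:
arm_command --series "0 -0.003 0 -0.0015 0.002 0.013 0;0 0 0 -0.001 0.003 0.013 0;0 0 0 0 0.003 0.011 0;0 0 0 0 0.003 0.003 0;0 0 0 0 0 0 0"

```text
time: 11.25
tool_pos: [0.476, 0.1602, 0.0561]
ee_rot: [-1.535, 0.002, -1.492]
wrist_force: [0.1, -0.4, -1.0]
width: 0.0396
```

```bash
python3 - <<'E'
from h import *
rel([.4795,.1605,.030],[-np.pi/2+.03,0,-1.491])
E
```

```text
t 11.25 pos [0.476  0.1602 0.0561] rpy [-1.5345  0.0024 -1.4916] F [ 0.1 -0.4 -1. ] w 0.0396
turn [-0.0063 -0.0006 -0.0024] shift [0.     0.0262 0.0026]
```

Now I lower it in small steps while watching the force.

Call:
arm_command --series "-0.002 0 0 0 0.006 0.002 0;-0.002 0 0 0 0.006 0.001 0;-0.002 0 0 0 0.005 0.001 0;0 0 0 0 0 0 0"

```text
time: 11.65
tool_pos: [0.4795, 0.1605, 0.0371]
ee_rot: [-1.543, 0.002, -1.491]
wrist_force: [0.7, -0.2, -1.4]
width: 0.0397
```

```bash
python3 - <<'E'
from h import *
rel([.4795,.1605,.030],[-np.pi/2+.03,0,-1.491])
im=robot.snapshot('scene');crop(im,270,130,400,240,6,'s7.png')
im=robot.snapshot('top');crop(im,170,130,280,270,4,'t7.png')
E
```

```text
t 11.65 pos [0.4795 0.1605 0.0371] rpy [-1.5434  0.0022 -1.4914] F [ 0.7 -0.2 -1.4] w 0.0397
turn [ 0.0026 -0.0005 -0.0021] shift [-0.      0.0071 -0.0002]
```

View pics/s7.png

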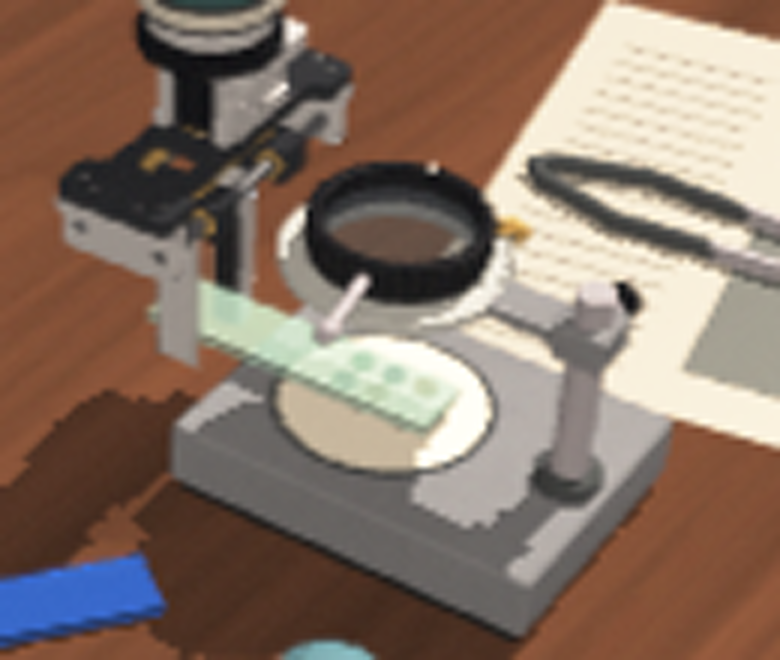

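View pics/t7.png

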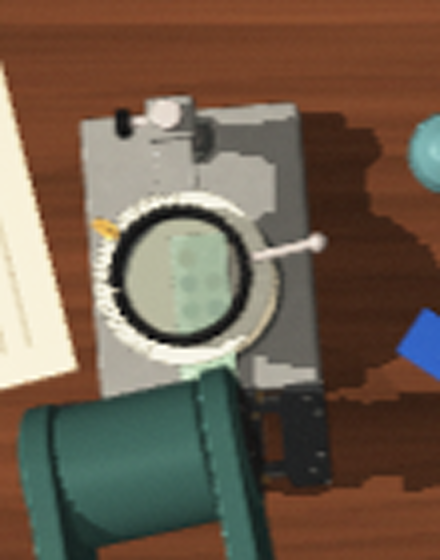

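Call:
arm_command --series "0 0 0 0 0.003 0 0;0 0 0 0 0.002 0 0;0 0 0 0 0 0 0"

```text
time: 12.05
tool_pos: [0.4804, 0.1607, 0.0332]
ee_rot: [-1.541, 0.003, -1.491]
wrist_force: [0.6, 0.2, -1.1]
width: 0.0394
```

```bash
python3 - <<'E'
from h import *
p=robot.camera_params('top')
print(back(p,(219.75,200.25),.060))
rel([.4795,.1605,.030],[-np.pi/2+.03,0,-1.491])
im=robot.snapshot('scene');crop(im,270,130,400,240,6,'s8.png')
E
```

```text
[0.58950774 0.16887508 0.06      ]
t 12.05 pos [0.4804 0.1607 0.0332] rpy [-1.5406  0.0026 -1.4913] F [ 0.6  0.2 -1.1] w 0.0394
turn [-0.0002 -0.0004 -0.0025] shift [ 0.0002  0.0031 -0.001 ]
```

View pics/s8.png

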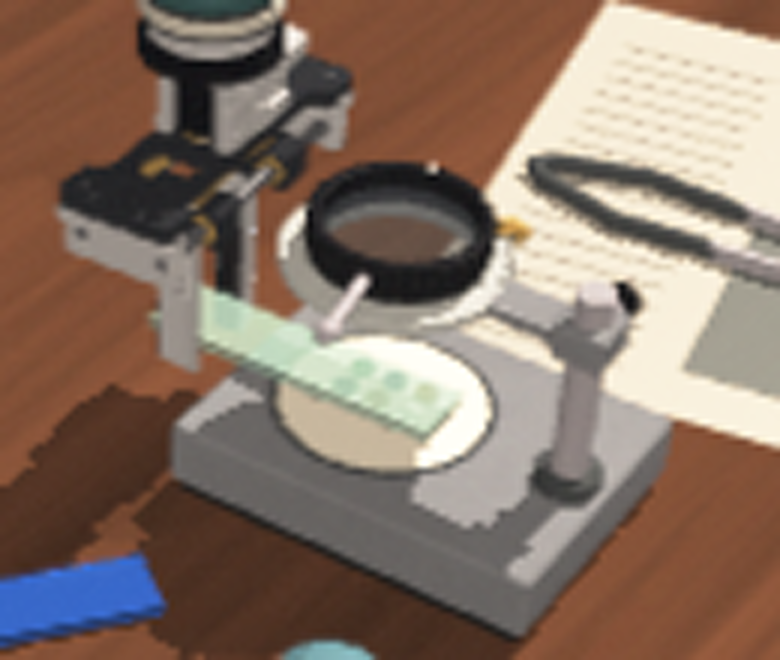

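Call:
arm_command --series "0 0 0 0 0.002 -0.0015 0;0 0 0 0 0.0015 0 0;0 0 0 0 0 0 0"

```text
time: 12.4
tool_pos: [0.4793, 0.1607, 0.0299]
ee_rot: [-1.539, 0.003, -1.491]
wrist_force: [-0.3, 0.2, -0.7]
width: 0.0393
```

Call:
arm_command --series "0 0 0 0 0.0015 0 0;0 0 0 0 0 0 0"

```text
time: 12.6
tool_pos: [0.4794, 0.1608, 0.0296]
ee_rot: [-1.539, 0.003, -1.491]
wrist_force: [-2.4, -0.5, 1.1]
width: 0.0395
```

Call:
arm_command --series "0 0 0 0 0.0015 0 0;0 0 0 0 0 0 0"

```text
time: 12.8
tool_pos: [0.4796, 0.1608, 0.0294]
ee_rot: [-1.539, 0.003, -1.491]
wrist_force: [-2.9, -0.7, 2.7]
width: 0.0396
```

```bash
python3 - <<'E'
from h import *
rel([.4795,.1605,.030],[-np.pi/2+.03,0,-1.491])
im=robot.snapshot('scene');crop(im,270,130,400,240,6,'s9.png')
E
```

```text
t 12.8 pos [0.4796 0.1608 0.0294] rpy [-1.5386  0.0025 -1.4912] F [-2.9 -0.7  2.7] w 0.0396
turn [-0.0022 -0.0003 -0.0025] shift [ 0.0003 -0.0006 -0.0001]
```

View pics/s9.png

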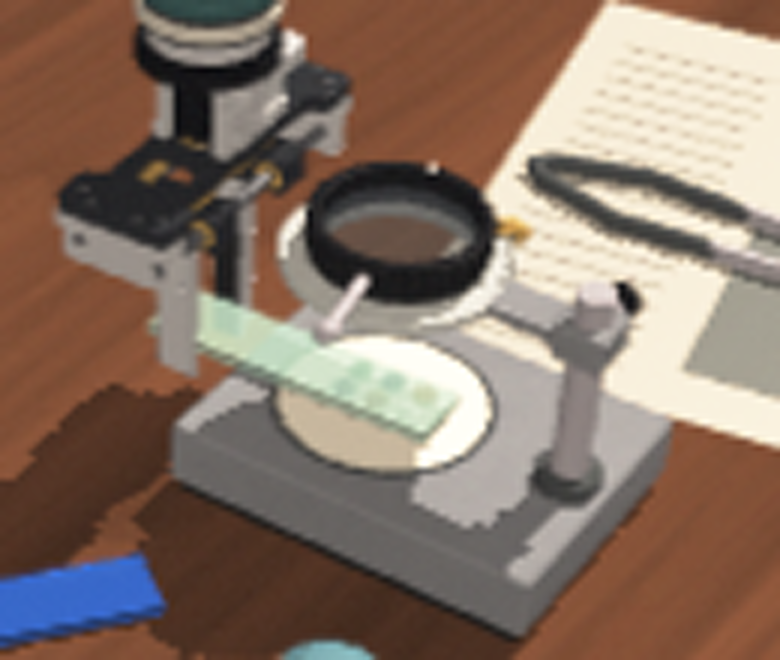

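The strip is down: grasp height is 48 mm and contact force is about 3 N. Chips are over the field at about (395,380) in the crop. Opening.

Call:
arm_command --series "0 0 0 0 0 0 0.045;0 0 0 0 0 0 0.05;0 0 0 0 0 0 0.06;0 0 0 0 0 0 0.075;0 0 0 0 0 0 0.085;0 0 0 0 0 0 0.085"

```text
time: 13.45
tool_pos: [0.4806, 0.161, 0.0283]
ee_rot: [-1.536, 0.003, -1.491]
wrist_force: [0.1, 0.3, -0.2]
width: 0.0785
```

```bash
python3 - <<'E'
from h import *
rel([.38,.15,.030],[-np.pi/2,0,-1.491])
im=robot.snapshot('scene');crop(im,270,130,400,240,6,'s10.png')
E
```

```text
t 13.45 pos [0.4806 0.161  0.0283] rpy [-1.5364  0.003  -1.4912] F [ 0.1  0.3 -0.2] w 0.0785
turn [-0.0344 -0.0003 -0.003 ] shift [ 0.003  -0.0052 -0.101 ]
```

View pics/s10.png

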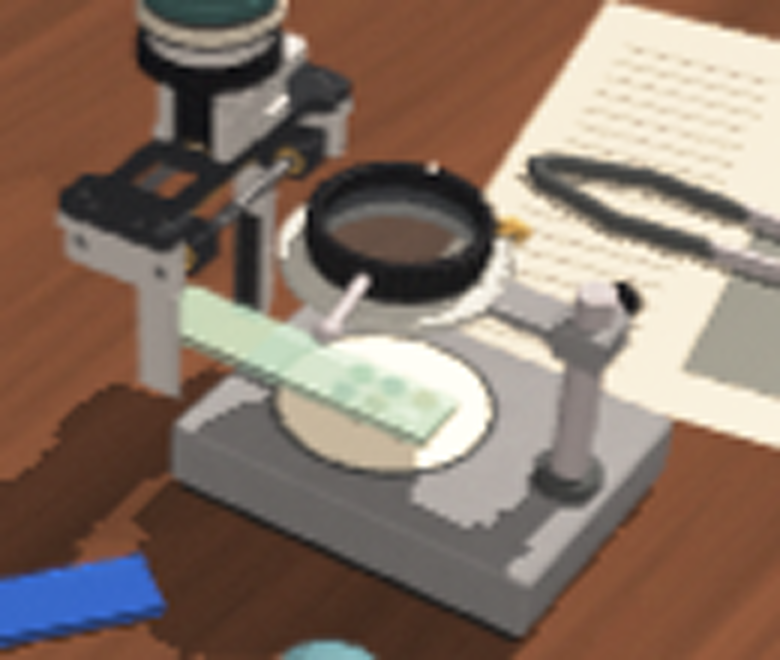

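Released, and the strip lies flat on the housing. I back straight out along the strip, then raise.

Call:
arm_command --series "-0.01 0 0 0 -0.001 -0.008 0.094;-0.01 0 0 0 -0.001 -0.015 0.094;-0.01 0 0 0 0 -0.02 0.094;0 0 0 0 0 -0.02 0.094;0 0 0 0 0 -0.02 0.094;0 0 0 0 0 -0.02 0.094;0 0 0 0 -0.02 -0.01 0.094;0 0 0 0 -0.03 0 0.094;0 0 0 0 -0.04 0 0.094;0 0 0 0 -0.04 0 0.094;0 0 0 0 -0.04 0 0.094;0 0 0 0 -0.02 0 0.094"

```text
time: 14.7
tool_pos: [0.3484, 0.1489, 0.2198]
ee_rot: [-1.589, 0.001, -1.49]
wrist_force: [1.1, -0.0, 0.4]
width: 0.0939
```

```bash
python3 - <<'E'
from h import *
rel([.38,.15,.24],[-np.pi/2,0,-1.491])
im=robot.snapshot('top');crop(im,180,140,265,240,7,'t11.png')
p=robot.camera_params('wrist');np.save('p_w11.npy',p,allow_pickle=True)
cv2.imwrite('pics/w11.png',robot.snapshot('wrist'))
E
```

```text
t 14.7 pos [0.3484 0.1489 0.2198] rpy [-1.5886e+00  1.0000e-03 -1.4896e+00] F [ 1.1 -0.   0.4] w 0.0939
turn [ 0.0178  0.0014 -0.001 ] shift [ 0.0015 -0.0208  0.0313]
```

View pics/t11.png

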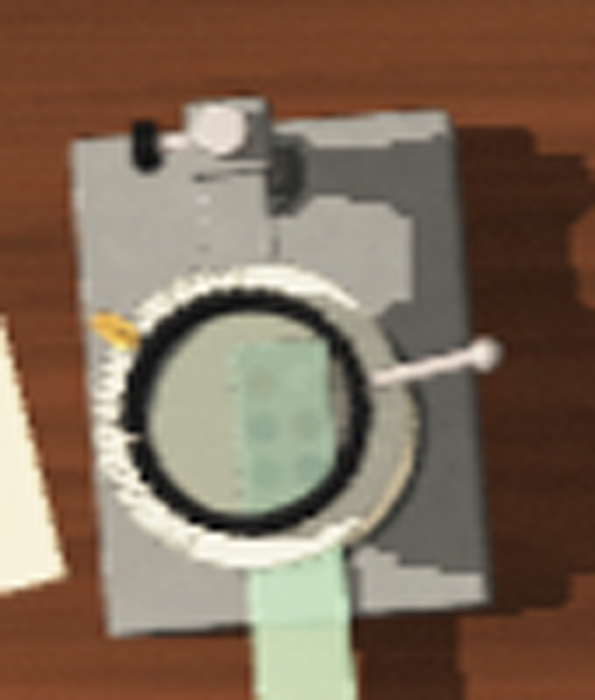

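View pics/w11.png

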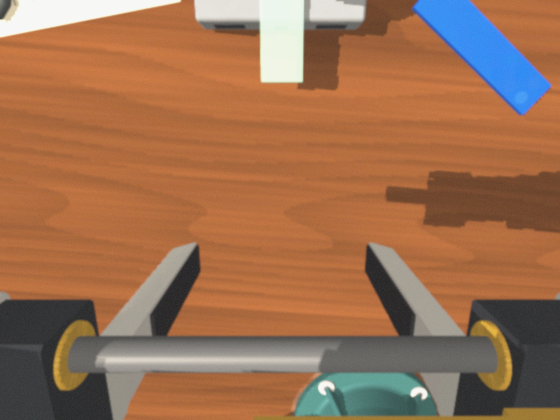

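Call:
arm_command --series "0.009 0 0 0 -0.02 0.01 0.03;0.009 0 0 0 -0.02 0.02 0.03;0 0 0 0 -0.005 0.025 0.03;0 0 0 0 0 0.03 0.03;0 0 0 0 0 0.03 0.03;0 0 0 0 0 0.03 0.03;0 0 0 0 0 0.02 0.03;0 0 0 0 0 0.01 0.03;0 0 0 0 0 0 0.03;0 0 0 0 0 0 0.03"

```text
time: 15.8
tool_pos: [0.5176, 0.1624, 0.2448]
ee_rot: [-1.6, -0.002, -1.488]
wrist_force: [-0.3, 0.1, -0.3]
width: 0.0293
```

```bash
python3 - <<'E'
from h import *
rel([.53,.163,.26],[-np.pi/2,0,-1.491])
pt=robot.camera_params('top');print('chips',back(pt,(219.93,200.2),.053))
p=robot.camera_params('wrist');np.save('p_w12.npy',p,allow_pickle=True)
im=robot.snapshot('wrist');cv2.imwrite('pics/w12.png',im)
for t in("lever","pointer","clip_mark","chips"): print(t,spot('wrist',t,p))
E
```

```text
t 15.8 pos [0.5176 0.1624 0.2448] rpy [-1.5999 -0.002  -1.4876] F [-0.3  0.1 -0.3] w 0.0293
turn [0.0291 0.0033 0.0021] shift [ 0.0005 -0.0156  0.012 ]
chips [0.59011212 0.169239   0.053     ]
lever [(0.91, array([0.5891, 0.1622, 0.1529]))]
pointer [(0.63, array([0.5896, 0.1686, 0.1517]))]
clip_mark [(0.75, array([0.6181, 0.2241, 0.1452]))]
chips [(0.87, array([0.4839, 0.1607, 0.0499])), (0.67, array([ 0.5136, -0.0498,  0.0083]))]
```

View pics/w12.png

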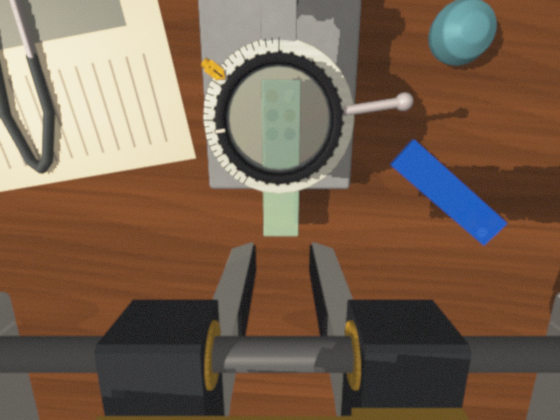

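```bash
python3 - <<'E'
from h import *
im=cv2.imread('pics/w12.png');crop(im,190,25,425,205,3.4,'w12z.png')
crop(im,195,45,255,145,6,'w12c.png')
p=np.load('p_w12.npy',allow_pickle=True).item()
print('chips',back(p,(281,115),.053))
E
```

```text
chips [0.58822194 0.16801358 0.053     ]
```

View pics/w12z.png

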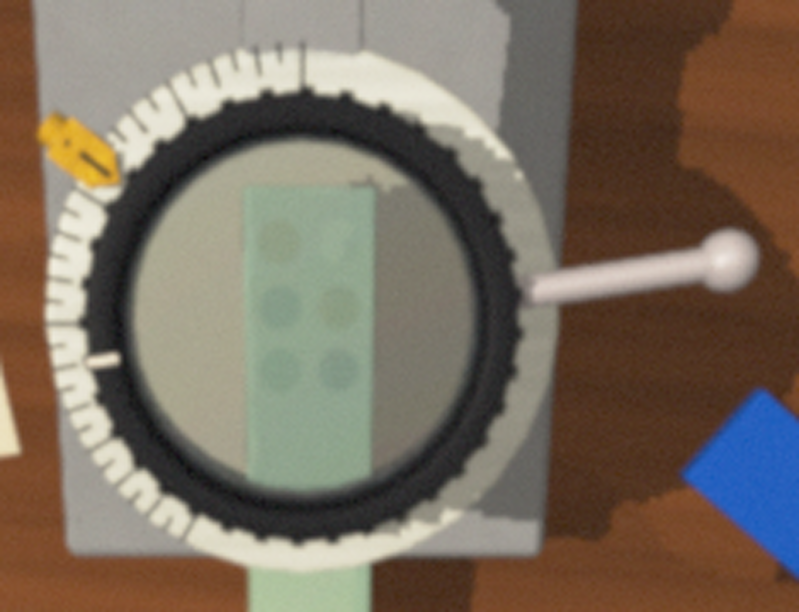

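View pics/w12c.png

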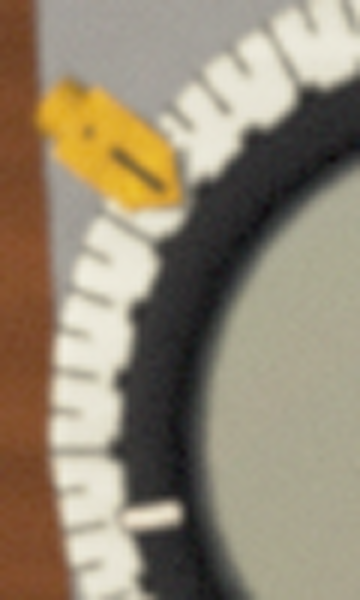

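```bash
cat >> h.py <<'E'
def ang(v): return np.degrees(np.arctan2(v[1],v[0]))%360
E
python3 - <<'E'
from h import *
p=np.load('p_w12.npy',allow_pickle=True).item()
b=lambda u,v,z:back(p,(u-.35,v-.35),z)[:2]
ax=b(278.5,115.6,.143);print('plate c',ax)
# ring outer top: left edge 88..right 518, top 92, bottom 542 (crop)
ax2=b(190+303/3.4,25+316/3.4,.166);print('ring c',ax2)
bl=b(404.7,101.5,.156);rd=b(345.9,110.3,.156)
wl=[b(216.5,132.4,.166),b(225.3,130.3,.166)]
for A in((ax),(ax2),np.array([.588,.169])):
  print('ball r',np.linalg.norm(bl-A),ang(bl-A),'lever dir',ang(bl-rd),'line',ang(wl[0]-A),ang(wl[1]-A))
  for z in(.147,.15,.153):
    t=b(225.3,79.2,z);l1=b(213.8,70.3,z);l2=b(222.2,76.7,z)
    print(z,'clip tip r',np.linalg.norm(t-A),ang(t-A),ang((l1+l2)/2-A),'linedir',ang(l1-l2))
E
```

```text
plate c [0.59058367 0.17035471]
ring c [0.58973236 0.16963244]
ball r 0.09389982345695598 281.17848486711864 lever dir 283.0324759542546 line 108.63277527251884 108.77866088911965
0.147 clip tip r 0.047673346201200784 61.17400782231815 60.744967115405224 linedir 58.3318226127082
0.15 clip tip r 0.04717923567877421 61.059596577819406 60.644615370310454 linedir 58.33182261270806
0.153 clip tip r 0.04668531726155008 60.9427639772655 60.54212680064124 linedir 58.33182261270792
ball r 0.09336139728332925 281.7769652926334 lever dir 283.0324759542546 line 107.36084307461249 107.29426597260671
0.147 clip tip r 0.04871819607933047 60.706415998025754 60.340954316582305 linedir 58.3318226127082
0.15 clip tip r 0.048224876856460035 60.589697419431204 60.238351979150245 linedir 58.33182261270806
0.153 clip tip r 0.04773176189689488 60.47056670779751 60.133609823871566 linedir 58.33182261270792
ball r 0.09311373162986597 282.9000017517975 lever dir 283.0324759542546 line 105.10787184526285 104.6692639202072
0.147 clip tip r 0.05013178017144885 59.333214888212375 59.135784751435985 linedir 58.3318226127082
0.15 clip tip r 0.04964097882695082 59.20621048544135 59.023677542397635 linedir 58.33182261270806
0.153 clip tip r 0.04915042626469862 59.076670265860685 58.90930117109147 linedir 58.33182261270792
```

Call:
arm_command --series "0.02 -0.14 0 0 -0.005 0 0.03;0.01 -0.143 0 0 0 0 0.03;0 -0.143 0 0 0 0 0.03;0 -0.143 0 0 0 0 0.03;0 -0.143 0 0 0 0 0.03;0 -0.143 0 0 0 0 0.03;0 -0.143 0 0 0 0 0.03;0 -0.143 0 0 0 0 0.03;0 -0.143 0 0 0 0 0.03;0 -0.143 0 0 0 0 0.03;0 -0.143 0 0 0 0 0.03;0 -0.143 0 0 0 0 0.03"

```text
time: 17.25
tool_pos: [0.5148, 0.1633, 0.261]
ee_rot: [-1.571, -0.022, 0.299]
wrist_force: [0.7, -0.5, 0.8]
width: 0.03
```

```bash
python3 - <<'E'
from h import *
rel([.606,.0955,.22],[-np.pi/2,0,.227])
E
```

```text
t 17.25 pos [0.5148 0.1633 0.261 ] rpy [-1.5714 -0.0217  0.2987] F [ 0.7 -0.5  0.8] w 0.03
turn [-0.0002  0.0717  0.0217] shift [ 0.0664  0.0425 -0.0916]
```

Call:
arm_command --series "0 0.02 0.01 0.012 0 -0.018 0.03;0 0.02 0.01 0.016 0.005 -0.022 0.03;0 0.01 0 0.016 0.01 -0.022 0.03;0 0 0 0.012 0.01 -0.018 0.03;0 0 0 0.006 0.005 -0.008 0.03;0 0 0 0 0 0 0.03;0 0 0 0 0 0 0.03"

```text
time: 17.95
tool_pos: [0.5993, 0.0944, 0.2356]
ee_rot: [-1.57, -0.009, 0.254]
wrist_force: [-0.2, 0.3, 0.8]
width: 0.0298
```

```bash
python3 - <<'E'
from h import *
rel([.606,.0955,.22],[-np.pi/2,0,.227])
p=robot.camera_params('wrist');np.save('p_w13.npy',p,allow_pickle=True)
cv2.imwrite('pics/w13.png',robot.snapshot('wrist'))
E
```

```text
t 17.95 pos [0.5993 0.0944 0.2356] rpy [-1.5701 -0.0087  0.2535] F [-0.2  0.3  0.8] w 0.0298
turn [-0.0008  0.0265  0.0087] shift [ 0.0067  0.0156 -0.0007]
```

View pics/w13.png

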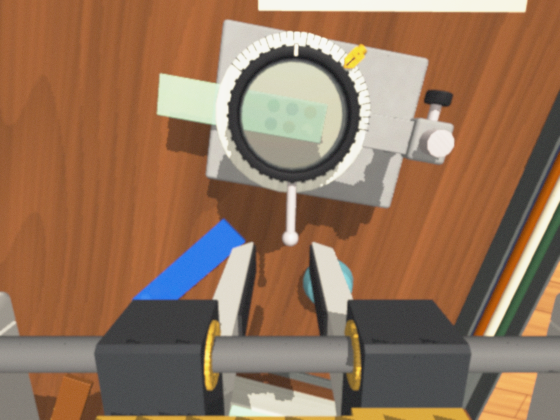

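The view shows the lever at (291,190–238) just off the middle line between the fingers, and the white line on the rim at (296,48) with the clip at (355,56). I shift 7 mm and go down astride the lever.

Call:
arm_command --series "0 0.02 0.008 0.006 0.01 0 0.03;0 0 0 0 0.02 0 0.03;0 0 0 0 0.02 0 0.03;0 0 0 0 0.015 0 0.03;0 0 0 0 0 0 0.03;0 0 0 0 0 0 0.03"

```text
time: 18.6
tool_pos: [0.6053, 0.1011, 0.1703]
ee_rot: [-1.57, -0.005, 0.235]
wrist_force: [-0.6, 0.9, -0.2]
width: 0.0298
```

```bash
python3 - <<'E'
from h import *
rel([.606,.0955,.145],[-np.pi/2,0,.227])
p=robot.camera_params('wrist');np.save('p_w14.npy',p,allow_pickle=True)
cv2.imwrite('pics/w14.png',robot.snapshot('wrist'))
E
```

```text
t 18.6 pos [0.6053 0.1011 0.1703] rpy [-1.5696 -0.005   0.2351] F [-0.6  0.9 -0.2] w 0.0298
turn [-0.0012  0.0081  0.005 ] shift [-0.0007  0.0252 -0.0056]
```

View pics/w14.png

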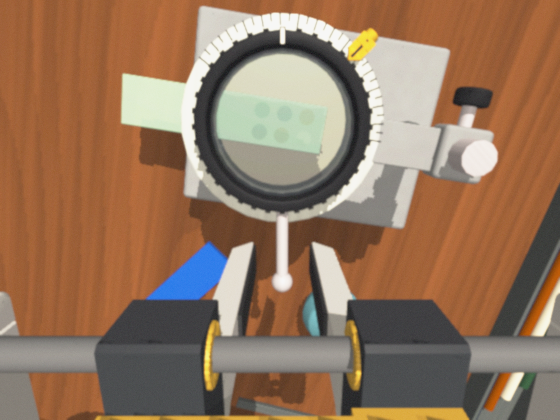

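Call:
arm_command --series "0 0 0 0 0.008 -0.004 0.03;0 0 0 0 0.01 -0.002 0.03;0 0 0 0 0.005 0 0.026;0 0 0 0 0 0 0.022;0 0 0 0 0 0 0.02"

```text
time: 19.15
tool_pos: [0.6081, 0.0949, 0.1479]
ee_rot: [-1.57, -0.009, 0.235]
wrist_force: [0.7, 0.2, -0.4]
width: 0.0206
```

```bash
python3 - <<'E'
from h import *
rel([.606,.0955,.145],[-np.pi/2,0,.227])
p=robot.camera_params('wrist');np.save('p_w15.npy',p,allow_pickle=True)
cv2.imwrite('pics/w15.png',robot.snapshot('wrist'))
E
```

```text
t 19.15 pos [0.6081 0.0949 0.1479] rpy [-1.5703 -0.0091  0.2348] F [ 0.7  0.2 -0.4] w 0.0206
turn [-0.0005  0.0078  0.0091] shift [-0.002   0.0028  0.0011]
```

View pics/w15.png

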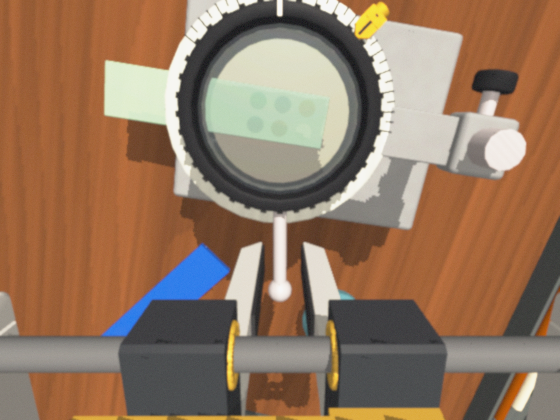

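Call:
arm_command --series "0 0.05 0.003 -0.0045 0.001 0 0.02;0 0.07 0.003 -0.0055 0.001 0 0.02;0 0.07 0 -0.0055 0.001 0 0.02;0 0.07 0 -0.0055 0 0 0.02;0 0.07 0 -0.0055 0 0 0.02"

```text
time: 19.7
tool_pos: [0.5841, 0.0925, 0.147]
ee_rot: [-1.567, -0.01, -0.108]
wrist_force: [1.0, 0.1, -0.4]
width: 0.0202
```

```bash
cat >> h.py <<'E'
def arc(deg,r=.076,z=.146,A=(.589,.1695)):
    t=np.radians(deg); rel([A[0]+r*np.cos(t),A[1]+r*np.sin(t),z],[-np.pi/2,0,(t+np.pi/2+np.pi)%(2*np.pi)-np.pi])
    o=robot.get_obs();d=np.array(o['tool_pos'])[:2]-A;print('radius',np.linalg.norm(d).round(4),'angle',ang(d).round(1))
def look(n):
    p=robot.camera_params('wrist');np.save(f'p_{n}.npy',p,allow_pickle=True)
    cv2.imwrite(f'pics/{n}.png',robot.snapshot('wrist'))
E
python3 - <<'E'
from h import *
arc(260); look('w16')
E
```

```text
t 19.7 pos [0.5841 0.0925 0.147 ] rpy [-1.5671 -0.0099 -0.1081] F [ 1.   0.1 -0.4] w 0.0202
turn [-0.004   0.0665  0.0098] shift [-0.0085  0.0009  0.0012]
radius 0.0771 angle 266.4
```

View pics/w16.png

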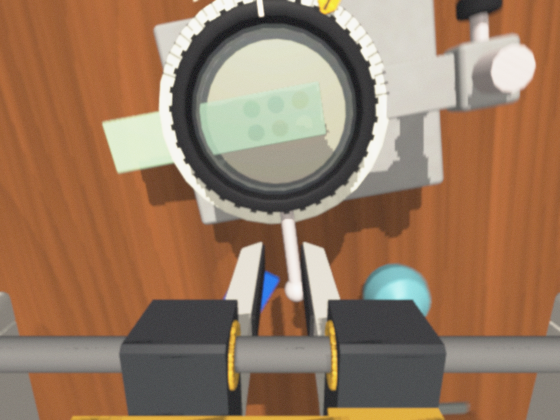

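Call:
arm_command --series "-0.002 0.06 0.004 -0.0045 0 0 0.02;0 0.07 0.004 -0.0055 0 0 0.02;0 0.07 0 -0.0055 0 0 0.02;0 0.07 0 -0.0055 0 0 0.02;0 0.05 0 -0.004 0 0 0.02;0 0 0 0 0 0 0.02"

```text
time: 20.35
tool_pos: [0.5612, 0.0981, 0.149]
ee_rot: [-1.566, -0.007, -0.436]
wrist_force: [-0.0, 0.1, -0.7]
width: 0.0201
```

```bash
python3 - <<'E'
from h import *
arc(235); look('w17')
E
```

```text
t 20.35 pos [0.5612 0.0981 0.149 ] rpy [-1.5664 -0.0071 -0.4355] F [-0.   0.1 -0.7] w 0.0201
turn [-0.005   0.1753  0.0067] shift [-0.0182  0.0029  0.0016]
radius 0.0766 angle 248.7
```

View pics/w17.png

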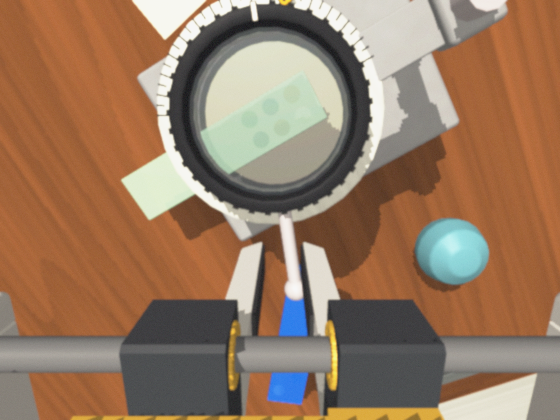

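Call:
arm_command --series "-0.002 0.05 0.003 -0.004 0.001 0 0.02;0 0.06 0.003 -0.0045 0 0 0.02;0 0.05 0 -0.004 0 0 0.02;0 0 0 0 0 0 0.02"

```text
time: 20.8
tool_pos: [0.5523, 0.103, 0.1492]
ee_rot: [-1.567, -0.005, -0.595]
wrist_force: [-0.3, 1.2, -0.0]
width: 0.0197
```

```bash
python3 - <<'E'
from h import *
arc(233.5); 
E
```

```text
t 20.8 pos [0.5523 0.103  0.1492] rpy [-1.5669 -0.0047 -0.5946] F [-0.3  1.2 -0. ] w 0.0197
turn [-0.004   0.0424  0.0046] shift [-0.0101  0.0032 -0.0003]
radius 0.0759 angle 241.1
```

Call:
arm_command --series "0 0 0 0.004 0 0 0.02;0 0 0 0 -0.01 0 0.03;0 0 0 0 -0.02 0 0.03;0 0 0 0 -0.03 0 0.03;0 0 0 0 -0.01 0 0.03;0 0 0 0 0 0 0.03"

```text
time: 21.4
tool_pos: [0.5564, 0.1001, 0.2228]
ee_rot: [-1.567, -0.004, -0.588]
wrist_force: [0.6, 0.1, 0.1]
width: 0.0298
```

```bash
python3 - <<'E'
from h import *
arc(233.5); look('w18')
E
```

```text
t 21.4 pos [0.5564 0.1001 0.2228] rpy [-1.5669 -0.0038 -0.5882] F [0.6 0.1 0.1] w 0.0298
turn [-0.004   0.0488  0.0037] shift [-0.0154  0.0768 -0.0004]
radius 0.0767 angle 244.9
```

View pics/w18.png

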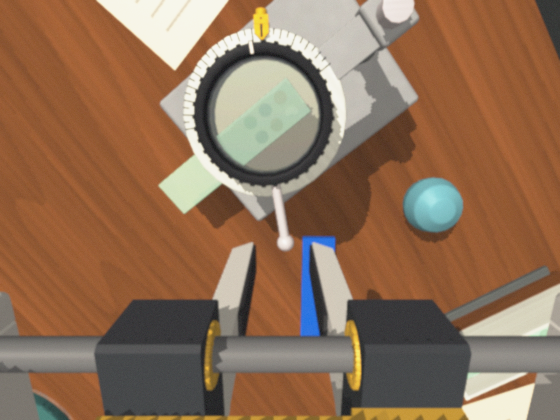

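```bash
python3 - <<'E'
from h import *
im=cv2.imread('pics/w18.png');crop(im,170,0,360,260,2.3,'w18z.png');crop(im,220,0,310,75,8,'w18c.png')
crop(im,255,175,305,255,7,'w18l.png')
E
```

```text
(no output)
```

View pics/w18c.png

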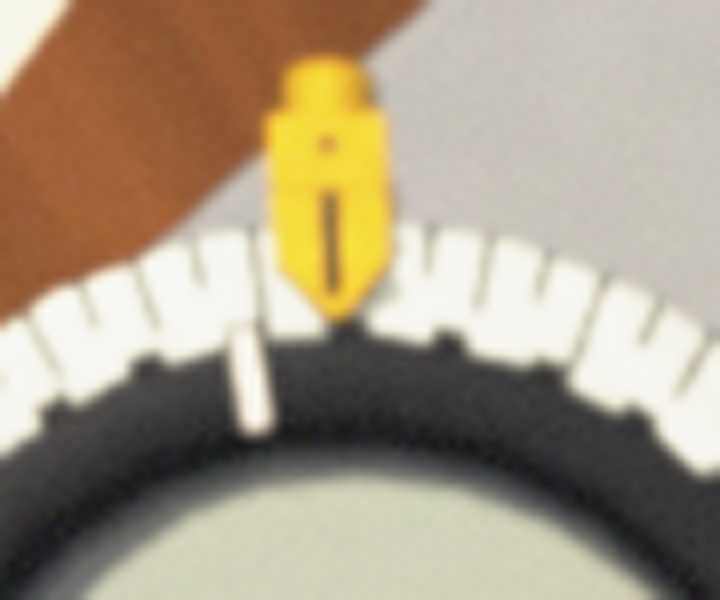

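View pics/w18l.png

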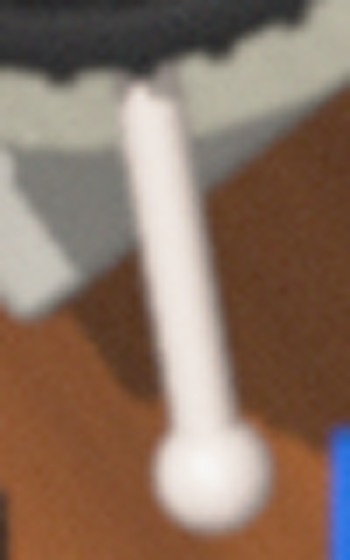

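```bash
cat > meas.py <<'E'
from h import *
from scipy.optimize import least_squares
def meas(pn,ball,root,li,tip,cl,lo=None,zt=.147,zl=.150):
    p=np.load(f'p_{pn}.npy',allow_pickle=True).item()
    b=lambda q,z:back(p,(q[0]-.45,q[1]-.45),z)[:2]
    B=b(ball,.156);Rt=b(root,.156);L=b(li,.166);T=b(tip,zt);C=b(cl,zl)
    def f(v):
        A=v[:2];u=np.array([np.cos(v[2]),np.sin(v[2])]);n=np.array([-u[1],u[0]]);w=np.array([np.cos(v[3]),np.sin(v[3])]);m=np.array([-w[1],w[0]])
        return np.r_[(B-A-.094*u),(Rt-A)@n,(L-A)@n,.5*((L-A)@u+.0435),(T-A)@m,(C-A)@m,(T-A)@w-.051]*1e3
    s=least_squares(f,[.589,.169,np.radians(240),np.radians(59)])
    v=s.x;print('A',v[:2].round(4),'lever-180',(np.degrees(v[2])-180).round(2),'clip',np.degrees(v[3]).round(2),'diff',(np.degrees(v[2]-v[3])-180).round(2),'res mm',s.fun.round(2))
E
python3 - <<'E'
from meas import *
k=lambda u,v,x,y,s:(x+u/s,y+v/s)
a=dict(ball=k(212,472,255,175,7),root=k(155,115,255,175,7),li=k(254,385,220,0,8),tip=k(341,320,220,0,8),cl=k(331,243,220,0,8))
for zt,zl in((.146,.147),(.148,.150),(.152,.153)): meas('w18',**a,zt=zt,zl=zl)
# w12: ball etc
z=3.4
c=dict(ball=k(730,260,190,25,z),root=k(530,290,190,25,z),li=k(105,361,190,25,z),tip=k(182,205,195,45,6),cl=k(138,171,195,45,6))
meas('w12',**c)
E
```

```text
A [0.5874 0.1699] lever-180 65.48 clip 57.68 diff 7.8 res mm [ 0.09  0.54  0.21 -0.05  0.44 -0.3   0.27 -0.3 ]
A [0.5873 0.1697] lever-180 65.48 clip 57.56 diff 7.92 res mm [ 0.16  0.69  0.22 -0.03  0.35 -0.27  0.25 -0.52]
A [0.5872 0.1694] lever-180 65.5 clip 57.4 diff 8.09 res mm [ 0.31  1.01  0.24  0.    0.18 -0.3   0.28 -0.96]
A [0.587  0.1693] lever-180 103.6 clip 58.04 diff 45.56 res mm [-0.2   0.41  0.31  0.14  0.22  0.07 -0.06 -0.48]
```

Call:
arm_command --series "-0.003 0 0.004 0 0.015 0 0.03;0 0 0 0 0.025 0 0.03;0 0 0 0 0.02 0 0.03;0 0 0 0 0.008 0 0.03;0 0 0 0 0 0 0.02;0 0 0 0 0 0 0.014;0 0 0 0 0 0 0.014"

```text
time: 22.15
tool_pos: [0.5522, 0.0996, 0.1413]
ee_rot: [-1.579, 0.012, -0.587]
wrist_force: [0.8, 0.0, -1.2]
width: 0.0147
```

```bash
python3 - <<'E'
from h import *
arc(237.7,A=(.5873,.1696)); look('w19')
E
```

```text
t 22.15 pos [0.5522 0.0996 0.1413] rpy [-1.5791  0.0115 -0.5875] F [ 0.8  0.  -1.2] w 0.0147
turn [ 0.0082 -0.0237 -0.0116] shift [-0.0078 -0.0046  0.0017]
radius 0.0783 angle 243.4
```

View pics/w19.png

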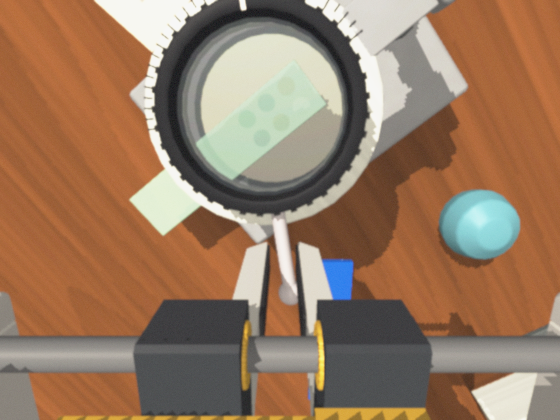

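Call:
arm_command --series "0.004 0 -0.006 -0.0035 -0.002 0.0005 0.014;0.004 -0.01 -0.006 -0.0035 -0.002 0.001 0.014;0 -0.01 0 -0.0025 0 0 0.014;0 0 0 0 0 0 0.014"

```text
time: 22.6
tool_pos: [0.5463, 0.1065, 0.1489]
ee_rot: [-1.567, -0.007, -0.566]
wrist_force: [0.5, 0.8, -0.5]
width: 0.014
```

```bash
python3 - <<'E'
from h import *
arc(237.7,A=(.5873,.1696))
E
```

```text
t 22.6 pos [0.5463 0.1065 0.1489] rpy [-1.5672 -0.0067 -0.5658] F [ 0.5  0.8 -0.5] w 0.014
turn [-0.0035 -0.0021  0.0067] shift [ 0.0009  0.0029 -0.0007]
radius 0.0753 angle 237.0
```

Call:
arm_command --series "0 0 0.004 -0.0012 0.002 0 0.014;0 0 0 -0.001 0 0 0.014;0 0 0 0 0 0 0.014"

```text
time: 22.9
tool_pos: [0.5447, 0.1079, 0.1478]
ee_rot: [-1.566, -0.004, -0.566]
wrist_force: [0.8, -0.3, 0.0]
width: 0.0138
```

```bash
python3 - <<'E'
from h import *
arc(237.7,A=(.5873,.1696)); look('w20')
E
```

```text
t 22.9 pos [0.5447 0.1079 0.1478] rpy [-1.5658 -0.0042 -0.5655] F [ 0.8 -0.3  0. ] w 0.0138
turn [-0.005  -0.0018  0.0042] shift [ 0.003   0.0019 -0.0011]
radius 0.075 angle 235.4
```

View pics/w20.png

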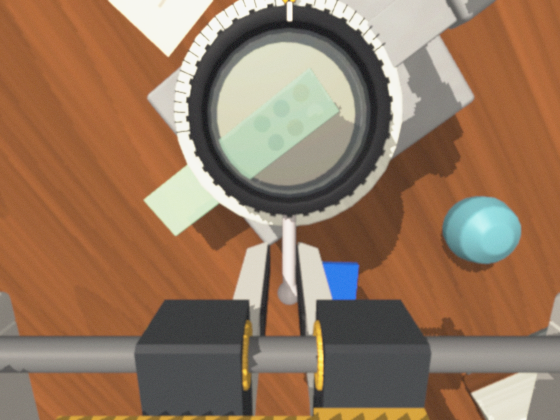

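Nearly in line now (white line at (290,10), clip just above it). I back off, rise and measure.

Call:
arm_command --series "0 0 0 0.0015 0 0 0.018;0 0 0 0 0 0 0.026;0 0 0 0 -0.01 0 0.03;0 0 0 0 -0.02 0 0.03;0 0 0 0 -0.03 0 0.03;0 0 0 0 -0.01 0 0.03;0 0 0 0 0 0 0.03"

```text
time: 23.65
tool_pos: [0.5446, 0.1072, 0.2201]
ee_rot: [-1.568, 0.0, -0.565]
wrist_force: [1.2, 0.0, 0.0]
width: 0.0302
```

```bash
python3 - <<'E'
from h import *
arc(237.7,A=(.5873,.1696)); look('w21')
im=cv2.imread('pics/w21.png');crop(im,240,0,330,75,8,'w21c.png')
crop(im,255,175,305,255,7,'w21l.png')
E
```

```text
t 23.65 pos [0.5446 0.1072 0.2201] rpy [-1.5676e+00  2.0000e-04 -5.6550e-01] F [1.2 0.  0. ] w 0.0302
turn [-0.0032 -0.0017 -0.0002] shift [ 0.0027  0.0741 -0.0007]
radius 0.0756 angle 235.6
```

View pics/w21.png

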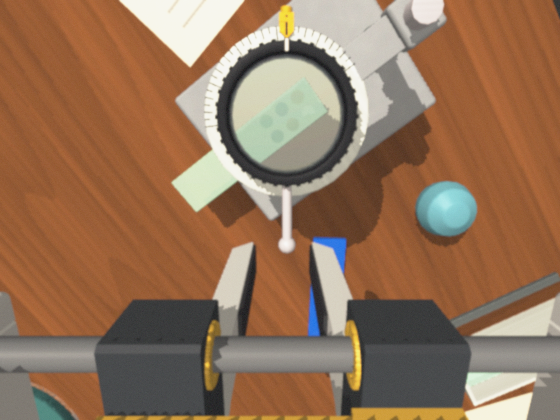

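View pics/w21c.png

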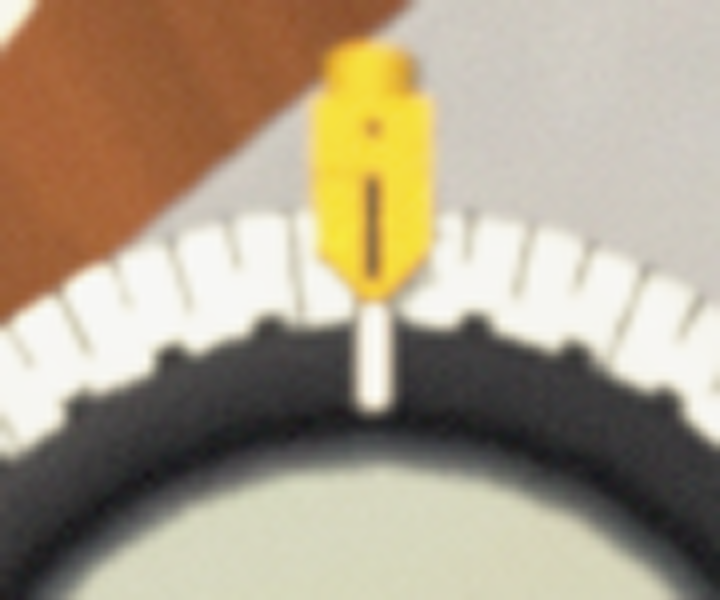

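View pics/w21l.png

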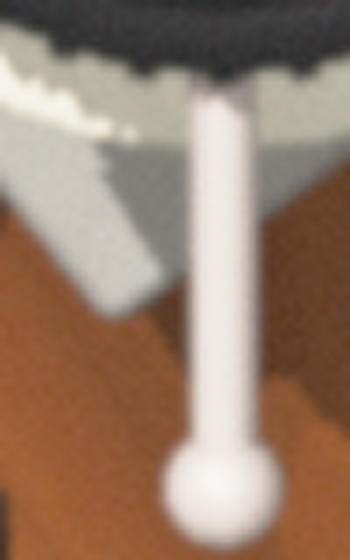

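The white line (375,370) is in line with the clip's tip and black line (374,295 and 372,230) in the crop. Now the final numeric check.

Call:
arm_command --series "0 0 0 0 -0.03 0 0.03;0 0 0 0 -0.03 -0.02 0.03;0 0 0 0 -0.03 -0.02 0.03;0 0 0 0 0 0 0.03;0 0 0 0 0 0 0.03"

```text
time: 24.2
tool_pos: [0.5201, 0.0726, 0.3029]
ee_rot: [-1.577, 0.014, -0.565]
wrist_force: [-0.2, -0.2, -0.6]
width: 0.03
```

```bash
python3 - <<'E'
from meas import *
k=lambda u,v,x,y,s:(x+u/s,y+v/s)
a=dict(ball=k(222,488,255,175,7),root=k(224,100,255,175,7),li=k(375,375,240,0,8),tip=k(374,300,240,0,8),cl=k(372,230,240,0,8))
for zt,zl in((.146,.147),(.148,.150)): meas('w21',**a,zt=zt,zl=zl)
p=np.load('p_w21.npy',allow_pickle=True).item()
o=robot.get_obs();print(o['time'],np.round(o['tool_pos'],3),np.round(o['wrist_force'],1))
look('w22');cv2.imwrite('pics/s22.png',robot.snapshot('scene'))
im=cv2.imread('pics/w21.png');crop(im,215,60,345,170,6,'w21s.png')
E
```

```text
A [0.5872 0.17  ] lever-180 57.84 clip 57.83 diff 0.01 res mm [ 0.09  0.31  0.13 -0.05  0.87 -0.09  0.08  0.12]
A [0.5871 0.1698] lever-180 57.84 clip 57.86 diff -0.02 res mm [ 0.18  0.47  0.13 -0.05  0.78 -0.1   0.09 -0.1 ]
24.2 [0.52  0.073 0.303] [-0.2 -0.2 -0.6]
```

View pics/w21s.png

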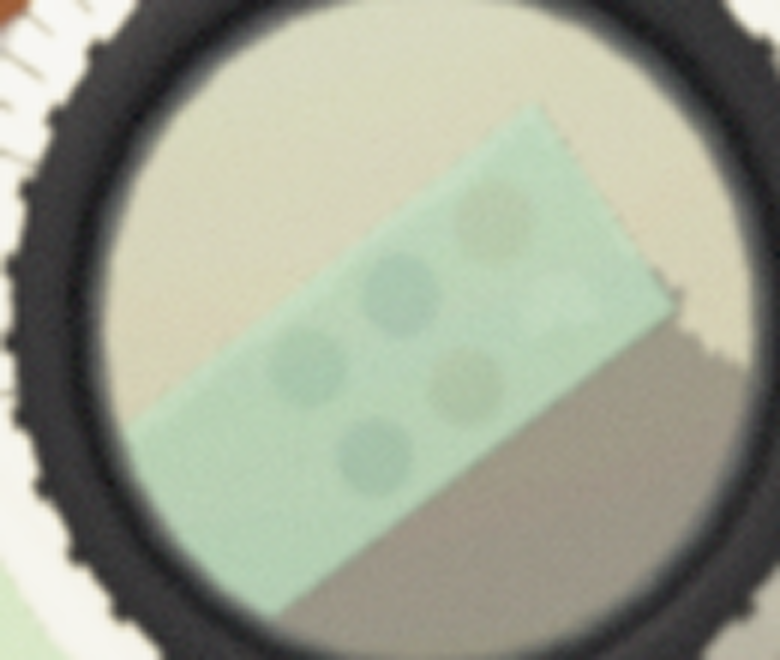

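View pics/s22.png

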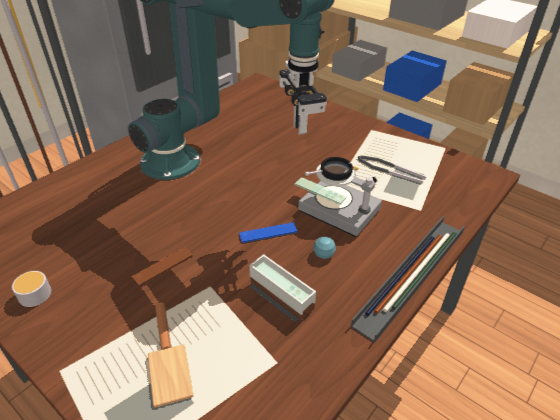

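View pics/w22.png

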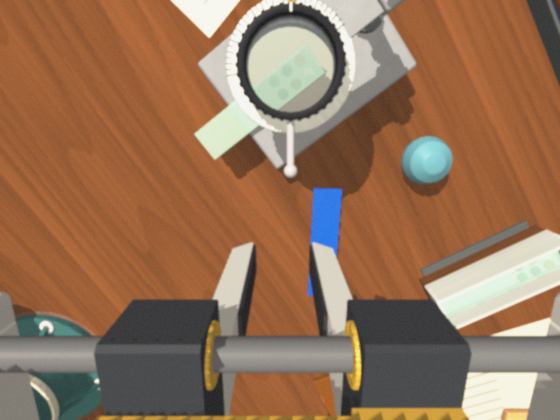

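```bash
python3 - <<'E'
from h import *
p=np.load('p_w21.npy',allow_pickle=True).item()
print(back(p,(286.9,115.9),.053))
E
```

```text
[0.58861897 0.16904073 0.053     ]
```

```bash
python3 - <<'E'
from bench import robot
print(robot.close_job())
E
```

```text
the job is handed in; nothing more can be done
None
```

I drew the bottom strip out from under the gate and laid it flat on the lit field. Then I turned the analyser by its lever to the clip mark and took the hand clear. The job was handed in at about 24.3 s of the 67 s allowed.

- **Strip placing:** the last wrist picture puts the chips' centre about 1.7 mm from the analyser axis. The earlier top picture gave 2.5 to 3 mm from the same axis. The two disagree slightly, but the chips lie well inside the window.
- **Analyser:** the pointer is within 0.1° of the clip mark by a fit to the wrist picture. That fit used the lever and the white rim line, with the clip's height assumed. The remaining fit errors are under 1 mm.
- **Rack and bench:** the other strips dropped in the rack when the bottom one came out. I judged this by eye in the scene picture. In the last scene picture the clip, paperweight, jacks, paddle and the blue and brown strips look undisturbed.
- **Forces:** readings stayed under 7 N wherever I read them, and no check failed.

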